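# Hang the rota card and hold the clip open for the new sheet

### The job

Hook the rota card over the rail at least 80 mm to one side of the rail's marker, slide it along the rail until its middle is level with the marker, and let go so that it hangs there by itself. Then take the spring clip off its rack by its two tails, squeeze it wide open and hold it, jaws down, gaping around the middle of the card's top edge, jaw tips at least 10 mm below that edge and touching the card nowhere, so that I can slip the new sheet in. Finish while still holding the clip open there, and leave the crockery and the other things on the table where they stand.

Things in the scene. Friction and masses are not known exactly. Their poses are not given: they have to be found in the camera images.
- rail: Fixed stand: a level bar 320 mm long, 12 mm thick, 25 mm tall, its top 100 mm above the table, ends open, on two posts as thin as the bar (145 mm either side of the middle) over a wooden base 90 x 320 x 6 mm. Origin: on the table under the bar's middle; y along the bar, z up.
- mark: The marker: two fixed upright steel tabs, 8 mm wide (along the bar) and 31 mm tall, standing on the wooden base 42 mm in front of and behind the bar, joined by a strip. Origin: on the base (6 mm above the table), directly under the bar's centre line, at the marked place; y runs along the bar.
- card: Rota card: stiff white board 100 mm wide (y), 8 mm thick (x), from 45 to 120 mm above the origin, upright on a steel saddle 90 mm long (y), 33 mm wide. Origin: centre of the saddle's underside. 0.24 to 0.4 kg. Starts on a cork mat 4 mm thick; can be gripped by its board. Seated on the rail, its origin is 60 mm above the table and its y lies along the bar.
- card_slot (a point): Middle of the ceiling of the saddle's slot, 40 mm above the card's origin. The saddle is an upside-down channel open at both ends along y: slot 16 mm wide, its mouth flared to about 24 mm over the lowest 11 mm. The ceiling rests on the bar's top when hooked on. Axes as card.
- card_top (a point): The middle of the card's top edge, 120 mm above the card's origin; axes as card.
- rack: Fixed clip rack: wooden base 80 x 90 x 12 mm with one upright steel plate in the middle, 4 mm thick (x), 60 mm wide (y), its top 75 mm above the table, and two low wire rails 34 mm either side. Origin: centre of the base's underside.
- clip: Spring clip, dark steel, 40 mm wide (y), 0.08 kg. Origin: middle of the hinge pin (10 mm thick, 44 mm long along y); z towards the tails, x across the jaws. Starts astride the rack's plate, jaws down, origin 80 mm above the table. Jaws reach 42 mm below the origin, 5 mm apart when shut. Wide open, tips are 34 mm apart and 38 mm below the origin; gap about 20 mm wide 20 mm below the origin.
- clip_tails (a point): Where to squeeze, midway between the two tails, 32 mm above the clip's origin. Tails slant outwards, 51 mm over their top edges (35 mm above the origin) at rest; squeezed to the stop they are upright and parallel, 24 mm over their outer faces, tops 42 mm above the origin. Takes 4 N to start, about 9 N at the stop; 15 to 25 N of grip is safe. The spring shuts it when let go.
- jaw_far (a joint): Opening angle of the jaw on the clip's +x side: 0 shut, 0.36 rad fully open (stop).
- jaw_near (a joint): Opening angle of the jaw on the clip's -x side: 0 shut, 0.36 rad fully open (stop).
- mug: Bystander: white mug, 76 mm across, 90 mm tall, origin under its base.
- jar: Bystander: amber glass jar, 68 mm across, 95 mm tall, origin under its base.
- milk: Bystander: white bottle, 60 mm across, 120 mm tall, origin under its base.
- shaker: Bystander: white salt shaker, 40 mm across, 72 mm tall, origin under its base.
- bowl: Bystander: bowl, 130 mm across, 55 mm tall, origin under its base.
- plate: Bystander: brown plate, 180 mm across, 20 mm tall, origin under its base.
- tin: Bystander: tin, 84 mm across, 100 mm tall, origin under its base.
Things that resemble listed ones, but are neither listed nor needed, are in the scene too. Leave any green or red look-alike of the card alone.

How it is judged:
By the outcome, as a careful person would: the job done as asked, in the order asked, and still so for the second after the job is handed in, while the arm keeps its last pose, push and grip.
It also fails if it takes over 48 s, if anything falls off the work surface, if the arm or the gripper's body presses on something with over 40 N, if the wrist force passes 120 N, or if a joint passes its speed limit or range.

### The arm

A 6-joint arm with a two-finger parallel gripper is mounted at the origin on the work surface. World frame = base frame: x ahead of the robot, y to its left, z up, the work surface at z = 0. Lengths are in m, angles in rad, forces in N, time in s.
With the tool pointing down it reaches from about 0.225 to 0.875 m from the base axis. Payload 3.4 kg.
Tool frame: the origin (TCP) lies at the very end of the fingers, on their centre line; the grasp point (between the pads) lies 19 mm behind it; z points along the fingers, y is the direction in which the jaws open and shut (so a half turn about z gives the same grasp; the last joint's range is limited). The gripper opens to 85 mm and grips with 20 to 120 N. Pads are 22 mm wide; open, the fingers measure 114 mm over their backs; the gripper's body (76 mm by 85 mm) begins 54 mm behind the grasp point. The pads swing forward as they close: fully open they stand 13 mm farther back than shut.
Start: joints at [1.185, 0.276, 1.505, -0, 1.361, -0.121], TCP at [0.151, 0.555, 0.231] pointing down, gripper open.
Joint ranges: [-2.89, 2.89], [-0.75, 2.08], [0.22, 2.7], [-1.18, 4.32], [0.11, 2.71], [-2.7, 2.7]. Speed limits (rad/s): [2.57, 2.57, 3.14, 3.14, 3.14, 3.14].

### API

Orientations are given as a unit quaternion [w, x, y, z].
In Python, from rig import manip, eyes gives the robot as it stands. The module is installed in compiled form; this text tells all that it offers.
- The arm moves only by the tool servo_tool, never from a script. Its argument "deltas" is one flat list of numbers, 6 for each row, row after row: the shift along the tool's x, y, z in cm, then the turn, a rotation vector about the tool's x, y, z in degrees. A call has 1 to 20 rows; each row shifts and turns the pose as measured when the row begins, along the tool's axes as they then stand; what a row does not reach is not made up. A row lasts 1/10 s, in which the tool goes at most 50 mm and 8.59 degrees, less where a joint would pass 70% of its speed; a pose out of reach is approached as far as the arm can. A call with a gripper value outside its range is refused whole. "jaw" is the finger opening in cm, from 0 to 8.54, set as the call begins (left out, the last holds). The fingers move at their own pace and stop on an object; "grip_force" is the grip in N (left out, the last holds). Time passes only in rows, so rows that do not move let the fingers close. It gives the time, the measured TCP pose, the force and the opening at its end, in the units of the state.
- manip.get_state(): the state, without advancing time (a new reading comes with each control period).
- eyes.get_image(name): name is "scene" or "side" or "wrist"; returns (picture, depth): 420x560x3 uint8, red, green, blue; 420x560 float32, m along the optical axis (not along the pixel's ray), 0 where there is no reading.
- eyes.get_calibration(name): a dict with "camera_matrix" (3x3 intrinsics, pixels), "rvec" (rotation vector, rad) and "tvec" (3), from world to camera coordinates, as OpenCV has them. Camera axes: x right, y down, z forward; pixel columns grow to the right and rows downward; lengths in m; the calibration is good to about 2 mm. A picture is of the moment at which its call begins: read the wrist's pose just before it. get_calibration takes no time and is no camera call; for the wrist camera it gives the pose at the moment of the call.
- manip.sign_off(): hands the job in, once; it reports no verdict.
The state is a dict: "clock": time; "qpos": joint angles; "qd": joint speeds; "effort": joint torques, N m; "position": TCP position; "ee_rot": TCP orientation; "contact_force": force on the tool from outside, world axes, zero at the start; "moment": the same for the moment, N m; "width": finger opening in m.
Only numpy, scipy, OpenCV 4.12 (cv2) and the standard library are available. Lean on these libraries where they do the work, as an engineer would, in place of code of your own. Each camera call takes 0.05 s, during which the arm holds its last target.

## Working session

There is one attempt and no reset: what is moved stays moved. The work goes in short steps, Python scripts to look and compute and a tool call to move; the robot and the scene stay as the last step left them, time stands still between calls to the robot, and variables do not carry over. Pictures are saved under pics/ and viewed, and the job is handed in when it is done.

Besides the shell and the picture viewer there is one more tool, called in YAML: its name, and indented under it one key for each argument. servo_tool: Moves the arm, as the interface text tells. Its arguments: {"type":"object","properties":{"deltas":{"type":"array","items":{"type":"number"}},"jaw":{"type":"number"},"grip_force":{"type":"number"}},"required":["deltas"]}

```bash
mkdir -p pics; python3 - <<'E'
from rig import manip, eyes
import cv2,numpy as np
print(manip.get_state())
for n in ["scene","side","wrist"]:
    c=eyes.get_calibration(n); R=cv2.Rodrigues(np.array(c["rvec"]))[0]
    print(n,c["camera_matrix"],-R.T@np.array(c["tvec"]).ravel(),R[2])
    im,d=eyes.get_image(n); cv2.imwrite(f"pics/{n}0.png",im[:,:,::-1]); np.savez(f"pics/{n}0.npz",im=im,d=d,K=c["camera_matrix"],R=R,t=np.array(c["tvec"]).ravel())
E
```

```text
{'clock': 0.0, 'qpos': array([ 1.18503200e+00,  2.76591495e-01,  1.50613117e+00,  1.88652716e-05,
        1.36069795e+00, -1.20975370e-01]), 'qd': array([ 0.00225519,  0.00186136, -0.00116366,  0.00156724, -0.0010223 ,
        0.00019681]), 'effort': array([ 1.70202304e-03, -4.16760743e+01, -2.45807862e+01,  2.57618797e-05,
        1.09243824e-02, -9.48351158e-06]), 'position': array([0.15026615, 0.55447264, 0.23044249]), 'ee_rot': array([-2.38034196e-04,  1.32009945e-01,  9.91247971e-01, -8.82487735e-04]), 'contact_force': array([-0.43740703, -0.26491613, -0.59851179]), 'moment': array([ 0.0540037 ,  0.02865874, -0.03271832]), 'width': 0.08537569882365541}
scene [[490.0635492    0.         281.57189976]
 [  0.         490.0635492  208.02317211]
 [  0.           0.           1.        ]] [1.059215   0.94499284 0.99196605] [-0.4122596  -0.64965719 -0.63873904]
side [[455.61109138   0.         271.96222402]
 [  0.         455.61109138 213.3839626 ]
 [  0.           0.           1.        ]] [-0.15965377 -0.66510203  0.81764449] [ 0.52932471  0.60309486 -0.5967344 ]
wrist [[320.05567771   0.         283.176554  ]
 [  0.         320.05567771 212.88914609]
 [  0.           0.           1.        ]] [0.07735042 0.57506284 0.37260183] [ 0.28948144 -0.07965955 -0.95386312]
```

View pics/scene0.png

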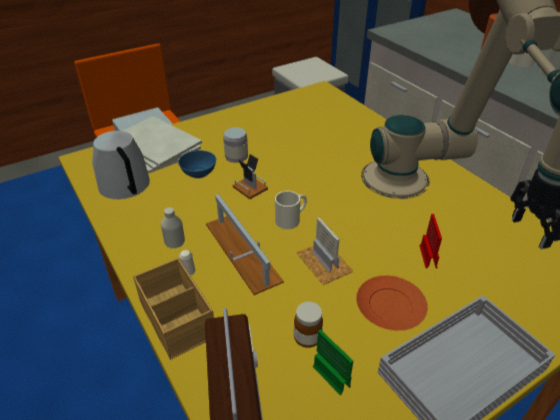

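View pics/side0.png

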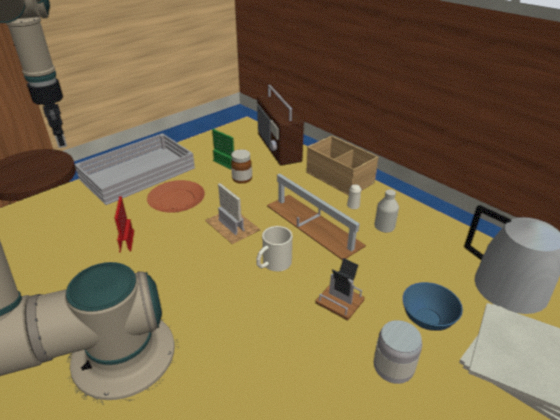

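View pics/wrist0.png

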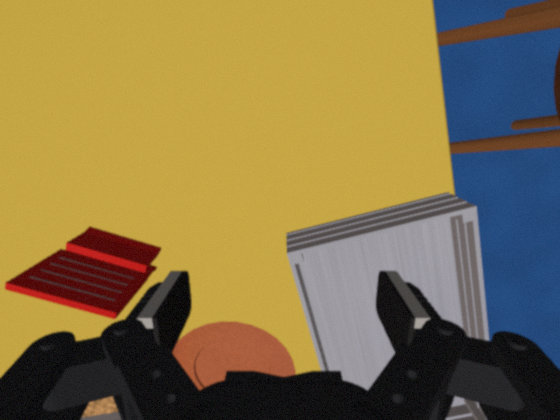

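The scene view shows the card (white) at about (326,245) on its cork mat. The rail is at (240,240) with its marker strip at (243,255), and the clip is on its rack at (250,175). The mug (288,208) stands between them. Next I'll fuse the depth images into metric positions.

```bash
cat > h.py <<'E'
import numpy as np, cv2
def cloud(f):
    z=np.load(f); K,R,t,d,im=z['K'],z['R'],z['t'],z['d'],z['im']
    v,u=np.mgrid[:420,:560]
    P=np.stack([(u-K[0,2])/K[0,0]*d,(v-K[1,2])/K[1,1]*d,d],-1)
    W=(P-t)@R; W[d<=0]=np.nan
    return W,im
def grab(n,f):
    from rig import eyes
    c=eyes.get_calibration(n); im,d=eyes.get_image(n)
    R=cv2.Rodrigues(np.array(c["rvec"]))[0]
    cv2.imwrite(f"pics/{f}.png",im[:,:,::-1]); np.savez(f"pics/{f}.npz",im=im,d=d,K=c["camera_matrix"],R=R,t=np.array(c["tvec"]).ravel())
E
python3 - <<'E'
from h import *
S=1000 # px per m ; x 0.1..0.9 up, y -0.45..0.45
img=np.zeros((560,800,3),np.uint8);zb=np.full((560,800),-1.)
# rows: x from .85 to .15 (800px/m) ; cols: y .5..-.5
for f in ["scene0","side0"]:
    W,im=cloud(f"pics/{f}.npz")
    Wf=W.reshape(-1,3); c=im.reshape(-1,3)
    ok=np.isfinite(Wf[:,0])&(Wf[:,2]<.2)
    for p,q in zip(Wf[ok],c[ok]):
        r=int((0.85-p[0])*800); k=int((0.5-p[1])*800)
        if 0<=r<559 and 0<=k<799 and p[2]>zb[r,k]:
            img[r:r+2,k:k+2]=q[::-1]; zb[r:r+2,k:k+2]=p[2]
for i in range(2,9):
    y=int((.85-i/10)*800); cv2.line(img,(0,y),(800,y),(255,255,0),1); cv2.putText(img,f"x{i/10}",(0,y),0,.4,(0,0,0))
for i in range(-5,6):
    x=int((.5-i/10)*800); cv2.line(img,(x,0),(x,560),(255,255,0),1); cv2.putText(img,f"y{i/10}",(x,10),0,.4,(0,0,0))
cv2.imwrite("pics/top.png",img)
h=np.clip(zb/0.13*255,0,255).astype(np.uint8)
cv2.imwrite("pics/toph.png",cv2.applyColorMap(h,cv2.COLORMAP_JET))
W,_=cloud("pics/scene0.npz"); 
print(np.nanmedian(W[300:330,440:450],(0,1)), W[245,326],W[240,240],W[175,250])
E
```

```text
[ 0.29442353  0.50653564 -0.00085129] [0.44350667 0.20040077 0.06663084] [ 0.60000941 -0.00614287 -0.0020069 ] [ 0.45582377 -0.19742704  0.06105911]
```

View pics/top.png

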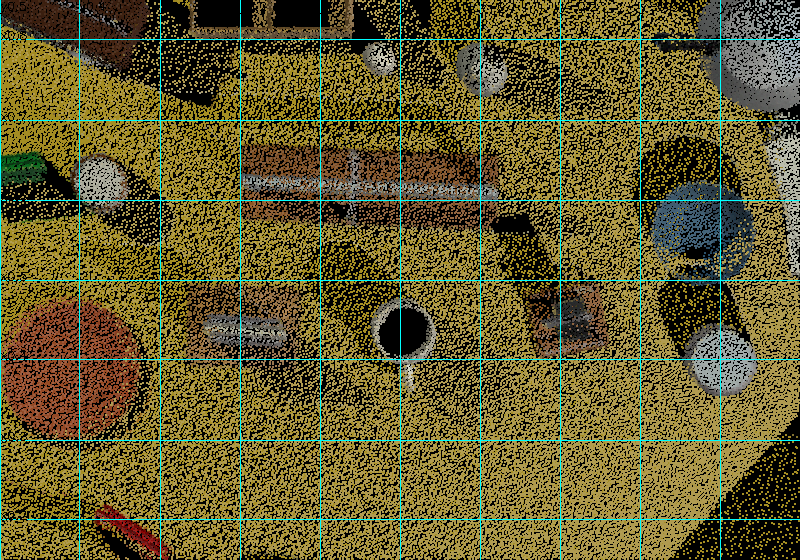

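View pics/toph.png

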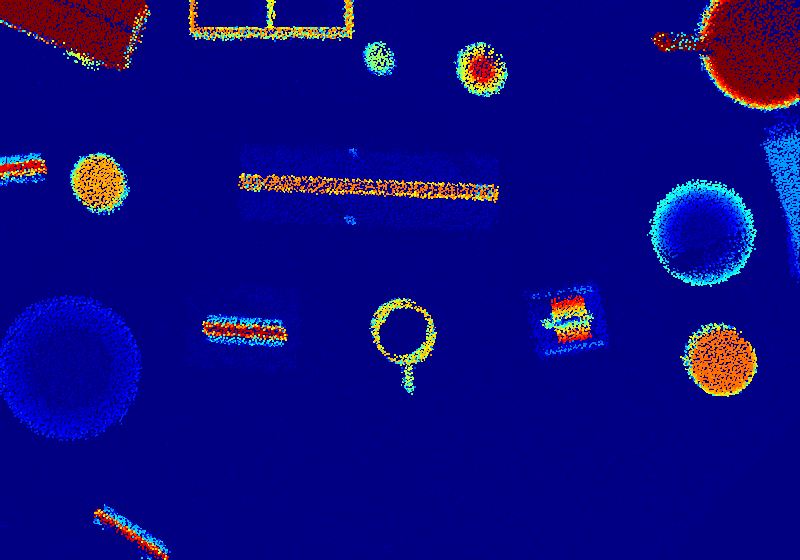

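The fused map gives the rail at x≈0.62, y 0.20 to −0.12, with the marker at y≈0.06. The card is at (0.44, 0.195), the mug at (0.44, 0.0) and the clip at (0.455, −0.21). Next I'll fit each of these more precisely.

```bash
cat > fit.py <<'E'
from h import *
import sys
fs=sys.argv[1:]
def sel(P,x0,x1,y0,y1,z0,z1):
    return P[(P[:,0]>x0)&(P[:,0]<x1)&(P[:,1]>y0)&(P[:,1]<y1)&(P[:,2]>z0)&(P[:,2]<z1)]
def line(n,p):
    if len(p)<8: print(n,"few",len(p));return
    r=cv2.minAreaRect(p[:,:2].astype(np.float32)*1000)
    m=p.mean(0); u,s,v=np.linalg.svd(p[:,:2]-m[:2],full_matrices=False)
    a=v[0]*np.sign(v[0][1]); w=np.percentile((p[:,:2]-m[:2])@a,[1,99])
    w2=np.percentile((p[:,:2]-m[:2])@np.array([a[1],-a[0]]),[2,98])
    c=m[:2]+a*w.mean()
    print(n,len(p),"mean",m.round(4),"mid",c.round(4),"len",w.ptp() if 0 else round(w[1]-w[0],4),"thick",round(w2[1]-w2[0],4),"yaw(axis vs +y) deg",round(np.degrees(np.arctan2(-a[0],a[1])),2))
for f in fs:
    W,im=cloud(f"pics/{f}.npz"); P=W.reshape(-1,3); P=P[np.isfinite(P[:,0])]
    print(f)
    line("card",sel(P,.40,.48,.12,.27,.08,.13))
    line("cardtop",sel(P,.40,.48,.12,.27,.116,.13))
    line("saddle",sel(P,.40,.48,.12,.27,.02,.045))
    line("rail",sel(P,.57,.67,-.16,.24,.085,.11))
    line("base",sel(P,.55,.69,-.16,.24,.0035,.010))
    line("tabF",sel(P,.55,.60,.03,.1,.016,.036))
    line("tabB",sel(P,.64,.69,.03,.1,.016,.036))
    line("plate",sel(P,.40,.52,-.28,-.15,.045,.079))
    line("tails",sel(P,.40,.52,-.28,-.15,.095,.125))
    line("tails-near",sel(P,.40,.452,-.28,-.15,.09,.125))
    line("tails-far",sel(P,.462,.52,-.28,-.15,.09,.125))
    line("rackbase",sel(P,.40,.52,-.28,-.14,.008,.016))
E
python3 fit.py scene0 side0
```

```text
scene0
card 335 mean [0.4419 0.2    0.1051] mid [0.4417 0.1964] len 0.0989 thick 0.0095 yaw(axis vs +y) deg -3.24
cardtop 102 mean [0.4404 0.1971 0.1207] mid [0.4403 0.1965] len 0.0982 thick 0.01 yaw(axis vs +y) deg -4.05
saddle 185 mean [0.4485 0.2009 0.0342] mid [0.4487 0.1953] len 0.0908 thick 0.0254 yaw(axis vs +y) deg 1.83
rail 481 mean [0.6215 0.0563 0.0948] mid [0.6209 0.0418] len 0.3139 thick 0.013 yaw(axis vs +y) deg -2.4
base 746 mean [0.6302 0.0574 0.005 ] mid [0.63   0.0448] len 0.3083 thick 0.0822 yaw(axis vs +y) deg -0.85
tabF 13 mean [0.5779 0.0627 0.0254] mid [0.5777 0.0613] len 0.0116 thick 0.0058 yaw(axis vs +y) deg -8.13
tabB 11 mean [0.6627 0.0592 0.0262] mid [0.6627 0.0587] len 0.0097 thick 0.0041 yaw(axis vs +y) deg 1.19
plate 95 mean [ 0.454  -0.202   0.0616] mid [ 0.4553 -0.2068] len 0.0594 thick 0.0205 yaw(axis vs +y) deg 14.71
tails 91 mean [ 0.4488 -0.2121  0.1048] mid [ 0.4542 -0.2111] len 0.0522 thick 0.0382 yaw(axis vs +y) deg -79.5
tails-near 72 mean [ 0.435  -0.2143  0.1023] mid [ 0.4353 -0.2158] len 0.0401 thick 0.0139 yaw(axis vs +y) deg 10.02
tails-
[... 761 characters left out ...]
 -3.22
tabF 16 mean [0.5728 0.0613 0.0249] mid [0.5729 0.0616] len 0.0117 thick 0.0049 yaw(axis vs +y) deg -11.27
tabB few 7
plate 215 mean [ 0.446  -0.2132  0.0604] mid [ 0.4455 -0.2107] len 0.0596 thick 0.0101 yaw(axis vs +y) deg 10.68
tails 255 mean [ 0.4544 -0.2132  0.107 ] mid [ 0.4499 -0.2142] len 0.0508 thick 0.0389 yaw(axis vs +y) deg -78.06
tails-near 109 mean [ 0.4293 -0.2187  0.1054] mid [ 0.4292 -0.2183] len 0.0396 thick 0.0098 yaw(axis vs +y) deg 11.51
tails-far 190 mean [ 0.4686 -0.2112  0.1044] mid [ 0.4684 -0.2099] len 0.0389 thick 0.0119 yaw(axis vs +y) deg 8.32
rackbase 623 mean [ 0.4399 -0.2195  0.0117] mid [ 0.4388 -0.218 ] len 0.104 thick 0.0748 yaw(axis vs +y) deg 36.64
```

servo_tool:
  deltas: [0,0,0,0,0,7.8,0,0,0,0,0,7.8,0,0,0,0,0,7.8,0,0,0,0,0,7.8,0,0,0,0,0,7.8,0,0,0,0,0,7.8,0,0,0,0,0,7.8,0,0,0,0,0,7.8,0,0,0,0,0,7.8,0,0,0,0,0,7.8]
  jaw: 8.5

```text
clock: 1.15
position: [0.1494, 0.5522, 0.2265]
ee_rot: [0.002, 0.745, 0.667, -0.005]
contact_force: [-0.1, -0.2, -0.1]
width: 0.085
```

```bash
cat > go.py <<'E'
# go.py x y z yaw : remaining shift (cm, tool axes) and turn (deg) to TCP target with tool down & y heading=yaw
import sys,numpy as np
from scipy.spatial.transform import Rotation as Ro
from rig import manip
s=manip.get_state(); q=s['ee_rot']; R=Ro.from_quat([q[1],q[2],q[3],q[0]])
print("t",round(s['clock'],2),"p",s['position'].round(4),"hd",round(np.degrees(np.arctan2(*R.as_matrix()[1::-1,1])),2),"zax",R.as_matrix()[:,2].round(4),"F",np.array(s['contact_force']).round(1),"w",round(s['width'],4))
a=[float(v) for v in sys.argv[1:]]
if a:
    h=np.radians(a[3]); T=Ro.from_matrix(np.array([[-np.sin(h),np.cos(h),0],[np.cos(h),np.sin(h),0],[0,0,-1]]))
    print("shift cm",(R.inv().apply(np.array(a[:3])-s['position'])*100).round(2),"turn",np.degrees((R.inv()*T).as_rotvec()).round(2))
    print("shift in target axes cm",(T.inv().apply(np.array(a[:3])-s['position'])*100).round(2))
E
python3 go.py .437 .195 .16 -3.2
```

```text
t 1.15 p [0.1494 0.5522 0.2265] hd -6.37 zax [-0.0038 -0.0095 -0.9999] F [-0.1 -0.2 -0.1] w 0.085
shift cm [-32.24  32.57   6.88] turn [-0.17  0.56 -3.17]
shift in target axes cm [-34.06  30.71   6.65]
```

servo_tool:
  deltas: [-3.2,3.2,0,0,0,-1,-3.2,3.2,0,0,0,-1,-3.3,3.2,0,0,0.3,-1,-3.3,3.2,0,0,0.3,0,-3.3,3.2,0,0,0,0,-3.3,3.2,0,0,0,0,-3.3,3.2,0.5,0,0,0,-3.3,3,1,0,0,0,-3.3,3,1,0,0,0,-3,2.5,1,0,0,0,0,0,0,0,0,0]

```text
clock: 2.25
position: [0.4452, 0.1956, 0.1871]
ee_rot: [-0.001, 0.726, 0.688, 0.0]
contact_force: [-0.5, 0.0, -0.2]
width: 0.0849
```

```bash
python3 go.py .437 .195 .16 -3.2; python3 -c "
from h import *; grab('wrist','w1')"; python3 fit.py w1
```

```text
t 2.25 p [0.4452 0.1956 0.1871] hd -3.07 zax [-0.0014  0.0018 -1.    ] F [-0.5  0.  -0.2] w 0.0849
shift cm [-0.11 -0.81  2.72] turn [-0.09 -0.1   0.13]
shift in target axes cm [-0.11 -0.81  2.71]
w1
card 1725 mean [0.4405 0.2001 0.1211] mid [0.4402 0.1953] len 0.0982 thick 0.0078 yaw(axis vs +y) deg -3.76
cardtop 1566 mean [0.4402 0.1985 0.1231] mid [0.44   0.1952] len 0.0981 thick 0.0073 yaw(axis vs +y) deg -3.82
saddle 37 mean [0.4426 0.2393 0.0328] mid [0.4429 0.2393] len 0.0256 thick 0.0011 yaw(axis vs +y) deg 86.48
rail 3954 mean [0.6204 0.1292 0.0956] mid [0.6185 0.0909] len 0.2157 thick 0.0115 yaw(axis vs +y) deg -2.87
base 9628 mean [0.6235 0.1187 0.0054] mid [0.634  0.0518] len 0.2984 thick 0.0898 yaw(axis vs +y) deg 8.95
tabF few 0
tabB few 0
plate few 0
tails few 0
tails-near few 0
tails-far few 0
rackbase few 0
```

View pics/w1.png

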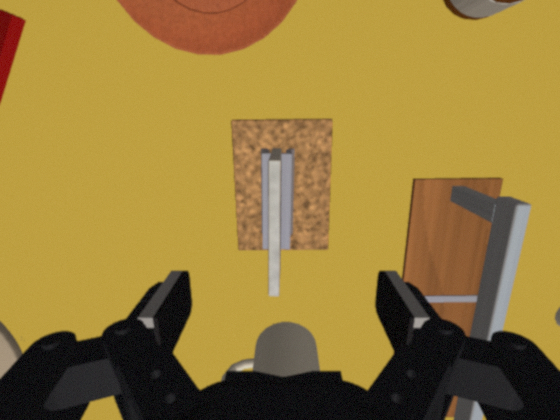

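The wrist view shows the card standing straight between the open fingers. Its top edge runs from (275,155) to (274,295), which puts it at (0.439, 0.195), yaw about −3.5°. The rail is at the right (500,300). I'll go down and grip.

servo_tool:
  deltas: [-0.1,-0.6,2,0,0,0.4,0,0,2.5,0,0,0,0,0,2.5,0,0,0,0,0,2,0,0,0,0,0,1,0,0,0,0,0,0,0,0,0]

```text
clock: 2.9
position: [0.435, 0.2028, 0.0868]
ee_rot: [-0.003, 0.727, 0.687, 0.003]
contact_force: [-0.7, 0.2, 0.1]
width: 0.0847
```

```bash
python3 go.py .4385 .195 .079 -3.5
```

```text
t 2.9 p [0.435  0.2028 0.0868] hd -3.27 zax [-6.0e-04  8.4e-03 -1.0e+00] F [-0.7  0.2  0.1] w 0.0847
shift cm [-0.77  0.39  0.77] turn [-0.06 -0.48  0.23]
shift in target axes cm [-0.76  0.4   0.78]
```

servo_tool:
  deltas: [-0.8,0.4,0.7,0,-0.5,0.2,0,0,0,0,0,0]

```text
clock: 3.1
position: [0.4393, 0.1954, 0.0806]
ee_rot: [0.0, 0.728, 0.686, 0.0]
contact_force: [-0.7, 0.2, -0.5]
width: 0.085
```

```bash
python3 go.py .4385 .195 .079 -3.5
```

```text
t 3.1 p [0.4393 0.1954 0.0806] hd -3.37 zax [ 1.2e-03 -2.0e-04 -1.0e+00] F [-0.7  0.2 -0.5] w 0.085
shift cm [-0.05 -0.08  0.16] turn [0.07 0.01 0.13]
shift in target axes cm [-0.05 -0.08  0.16]
```

servo_tool:
  deltas: [0,0,0.1,0,0,0,0,0,0,0,0,0,0,0,0,0,0,0,0,0,0,0,0,0,0,0,0,0,0,0,0,0,0,0,0,0,0,0,0,0,0,0,0,0,0,0,0,0]
  jaw: 0
  grip_force: 50

```text
clock: 3.9
position: [0.4412, 0.1957, 0.0818]
ee_rot: [0.001, 0.728, 0.686, 0.003]
contact_force: [0.3, 0.6, 0.0]
width: 0.0073
```

```bash
python3 go.py .4385 .195 .2 -3.5
```

```text
t 3.9 p [0.4412 0.1957 0.0818] hd -3.43 zax [ 0.0059  0.0015 -1.    ] F [0.3 0.6 0. ] w 0.0073
shift cm [ -0.07  -0.2  -11.82] turn [ 0.33 -0.1   0.07]
shift in target axes cm [ -0.09  -0.26 -11.82]
```

servo_tool:
  deltas: [0,0,-1.5,0,0,0,0,0,-3,0,0,0,0,0,-3,0,0,0,0,0,-3,0,0,0,0,0,-2,0,0,0,0,0,0,0,0,0]

```text
clock: 4.5
position: [0.4366, 0.1944, 0.2065]
ee_rot: [-0.001, 0.728, 0.686, -0.003]
contact_force: [0.3, -0.1, -4.0]
width: 0.0074
```

```bash
python3 go.py .614 -.04 .21 -2.6; python3 -c "
from h import *; grab('scene','s2');grab('side','d2')"
```

```text
t 4.5 p [0.4366 0.1944 0.2065] hd -3.43 zax [-0.0066 -0.0022 -1.    ] F [ 0.3 -0.1 -4. ] w 0.0074
shift cm [-22.33  19.11  -0.41] turn [-0.37  0.15 -0.83]
shift in target axes cm [-22.61  18.78  -0.35]
```

View pics/s2.png

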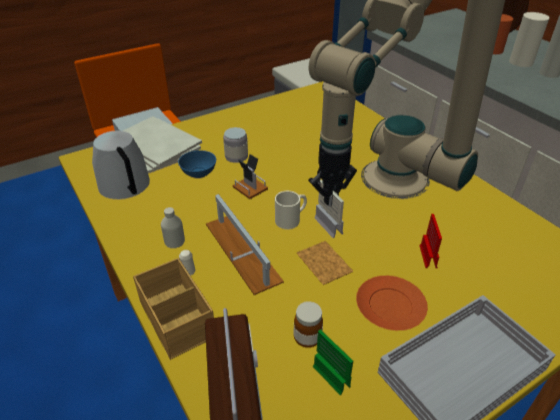

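The card hangs in the gripper clear of the mat, at about (328,212). I'll carry it over the rail at y≈−0.04, 100 mm to the right of the marker.

servo_tool:
  deltas: [-2.2,1.9,-0.2,0,0,0,-2.5,2.1,-0.1,0,0,0,-2.5,2.1,0,0,0,0,-2.5,2.1,0,0,0,0,-2.5,2.1,0,-0.3,0.1,-0.8,-2.5,2.1,0,0,0,0,-2.5,2.1,0,0,0,0,-2.5,2.1,0,0,0,0,-2,1.7,0,0,0,0,0,0,0,0,0,0]

```text
clock: 5.6
position: [0.5991, -0.041, 0.1778]
ee_rot: [-0.016, 0.722, 0.692, -0.018]
contact_force: [-0.4, -2.9, 10.2]
width: 0.0075
```

```bash
python3 go.py .613 -.04 .21 -2.6; python3 - <<'E'
from h import *
grab('scene','s3');grab('side','d3')
from fit import sel,line
for f in ['s3','d3']:
    W,im=cloud(f"pics/{f}.npz"); P=W.reshape(-1,3); P=P[np.isfinite(P[:,0])]
    line("saddle",sel(P,.57,.66,-.12,.04,.128,.172))
    line("lowboard",sel(P,.57,.66,-.12,.04,.178,.2))
    line("rail",sel(P,.57,.67,-.16,.24,.085,.11))
    s=sel(P,.57,.66,-.12,.04,.112,.172); print(np.percentile(s[:,2],[1,3,5]) )
E
```

```text
t 5.6 p [ 0.5991 -0.041   0.1778] hd -2.42 zax [-4.830e-02 -7.000e-04 -9.988e-01] F [-0.4 -2.9 10.2] w 0.0075
shift cm [ 0.15  1.23 -3.28] turn [-2.76  0.16  0.18]
shift in target axes cm [ 0.16  1.38 -3.22]
saddle 239 mean [ 0.6041 -0.0303  0.1461] mid [ 0.6045 -0.0402] len 0.0972 thick 0.0235 yaw(axis vs +y) deg 1.98
lowboard 90 mean [ 0.607  -0.0173  0.1897] mid [ 0.6071 -0.0178] len 0.0549 thick 0.0179 yaw(axis vs +y) deg 11.0
rail 542 mean [0.6198 0.0452 0.0958] mid [0.6196 0.041 ] len 0.3149 thick 0.0155 yaw(axis vs +y) deg -2.93
[0.11301375 0.11427694 0.11502161]
saddle 523 mean [ 0.5865 -0.0449  0.1497] mid [ 0.5865 -0.0421] len 0.0981 thick 0.0203 yaw(axis vs +y) deg -0.44
lowboard 230 mean [ 0.5896 -0.0475  0.1892] mid [ 0.5897 -0.0422] len 0.0985 thick 0.0185 yaw(axis vs +y) deg -0.94
rail 500 mean [0.6055 0.032  0.0974] mid [0.6059 0.0371] len 0.3144 thick 0.0436 yaw(axis vs +y) deg -4.68
[0.11284695 0.11432591 0.11602014]
```

View pics/s3.png

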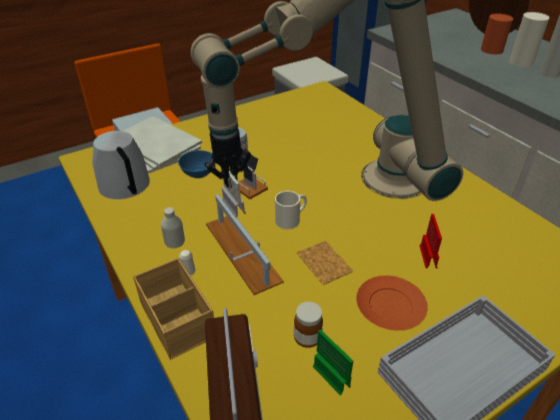

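View pics/d3.png

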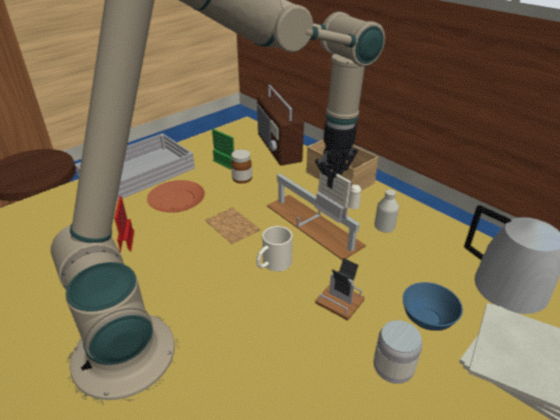

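The tool tilted and sagged during the fast carry, so the saddle came down lightly on the bar (about 14 N). I'll lift, level and re-check.

servo_tool:
  deltas: [0,0,-1.5,0,0,0,0.2,0,-2,-1.5,0,0,0,0,-0.5,-1.2,0,0,0,0,0,0,0,0]

```text
clock: 6.1
position: [0.5937, -0.0317, 0.2158]
ee_rot: [-0.006, 0.72, 0.693, -0.003]
contact_force: [-0.2, -0.0, -3.3]
width: 0.0073
```

```bash
python3 go.py .613 -.04 .21 -2.6; cat > seecard.py <<'E'
import sys
from h import *
t,y0,y1,zo=sys.argv[1],float(sys.argv[2]),float(sys.argv[3]),float(sys.argv[4]) # zo expected card origin z
sys.argv=['x']
from fit import sel,line
grab('scene','s'+t);grab('side','d'+t)
for f in ['s'+t,'d'+t]:
    W,im=cloud(f"pics/{f}.npz"); P=W.reshape(-1,3); P=P[np.isfinite(P[:,0])]
    line("saddle",sel(P,.56,.67,y0,y1,zo+.005,zo+.04))
    line("lowboard",sel(P,.56,.67,y0,y1,zo+.05,zo+.065))
    line("rail",sel(P,.58,.67,-.16,.24,.085,.103))
    K=np.load(f"pics/{f}.npz"); c=[(y0+y1)/2]; p=K['K']@(K['R']@np.array([.615,c[0],zo+.06])+K['t']); u,v=(p[:2]/p[2]).astype(int)
    u=min(max(u,75),485);v=min(max(v,75),345)
    cv2.imwrite(f"pics/{f}c.png",cv2.resize(im[v-75:v+75,u-75:u+75,::-1],(600,600),interpolation=cv2.INTER_CUBIC))
E
python3 seecard.py 4 -.12 .04 .132
```

```text
t 6.1 p [ 0.5937 -0.0317  0.2158] hd -2.18 zax [-0.0118  0.0047 -0.9999] F [-0.2 -0.  -3.3] w 0.0073
shift cm [-0.76  1.97  0.55] turn [-0.68 -0.24  0.42]
shift in target axes cm [-0.74  1.97  0.58]
saddle 208 mean [ 0.6024 -0.0203  0.1532] mid [ 0.6035 -0.0283] len 0.0937 thick 0.0277 yaw(axis vs +y) deg 7.59
lowboard 75 mean [ 0.5971 -0.0213  0.1895] mid [ 0.597  -0.0306] len 0.0998 thick 0.0091 yaw(axis vs +y) deg -0.21
rail 474 mean [0.6214 0.0554 0.0949] mid [0.6208 0.0418] len 0.3151 thick 0.0123 yaw(axis vs +y) deg -2.45
saddle 372 mean [ 0.5794 -0.0396  0.1551] mid [ 0.5788 -0.0334] len 0.0914 thick 0.0272 yaw(axis vs +y) deg 5.64
lowboard 210 mean [ 0.5852 -0.0343  0.1883] mid [ 0.5852 -0.0331] len 0.1004 thick 0.0152 yaw(axis vs +y) deg -0.87
rail 609 mean [0.6109 0.026  0.0952] mid [0.6114 0.0375] len 0.3152 thick 0.0138 yaw(axis vs +y) deg -2.33
```

View pics/s4c.png

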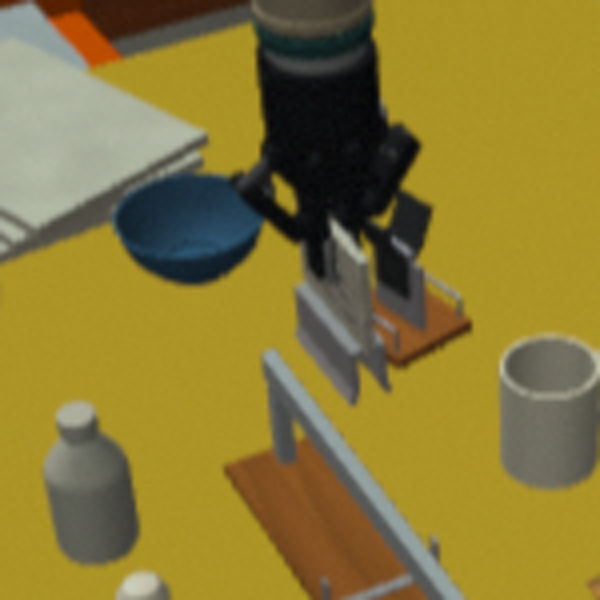

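View pics/d4c.png

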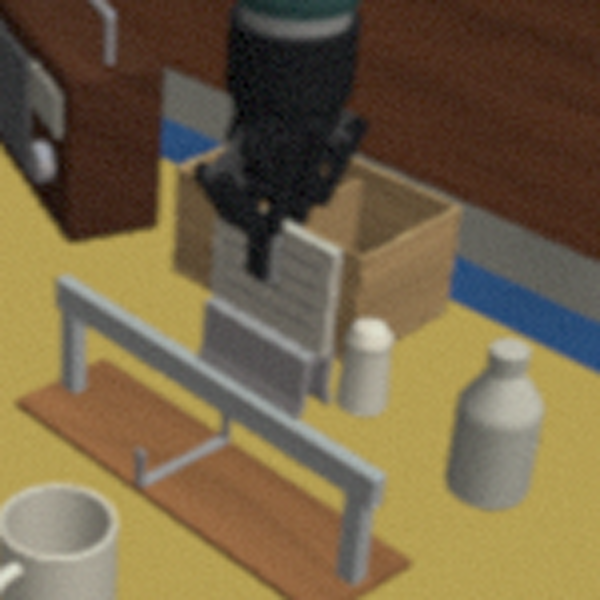

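The card looks upright and undisturbed in the grip. By camera its centre is about 22 mm short of the bar's centre line in x. I'll shift over and level before lowering.

servo_tool:
  deltas: [-0.3,0.7,0,-0.4,-0.2,0.2,-0.3,0.7,0,-0.3,0,0,-0.2,0.7,0,0,0,0,0,0,0,0,0,0,0,0,0,0,0,0]

```text
clock: 6.7
position: [0.6162, -0.0415, 0.2131]
ee_rot: [-0.001, 0.722, 0.692, -0.001]
contact_force: [-0.5, -0.1, -3.3]
width: 0.0074
```

```bash
python3 go.py .6155 -.04 .20 -2.6; python3 seecard.py 5 -.12 .04 .134
```

```text
t 6.7 p [ 0.6162 -0.0415  0.2131] hd -2.4 zax [-2.1e-03  7.0e-04 -1.0e+00] F [-0.5 -0.1 -3.3] w 0.0074
shift cm [ 0.14 -0.07  1.31] turn [-0.12 -0.03  0.2 ]
shift in target axes cm [ 0.14 -0.07  1.31]
saddle 193 mean [ 0.6248 -0.0297  0.1551] mid [ 0.6261 -0.0392] len 0.0938 thick 0.026 yaw(axis vs +y) deg 7.49
lowboard 62 mean [ 0.6202 -0.0299  0.1915] mid [ 0.6202 -0.0384] len 0.0951 thick 0.0069 yaw(axis vs +y) deg -0.3
rail 441 mean [0.6223 0.0683 0.0945] mid [0.6214 0.0431] len 0.3116 thick 0.0124 yaw(axis vs +y) deg -2.06
saddle 389 mean [ 0.6024 -0.0486  0.1557] mid [ 0.602  -0.0432] len 0.0917 thick 0.0258 yaw(axis vs +y) deg 4.94
lowboard 159 mean [ 0.6096 -0.0473  0.1914] mid [ 0.6097 -0.0428] len 0.0994 thick 0.0079 yaw(axis vs +y) deg -1.36
rail 635 mean [0.611  0.024  0.0952] mid [0.6115 0.0376] len 0.3155 thick 0.0142 yaw(axis vs +y) deg -2.27
```

View pics/s5c.png

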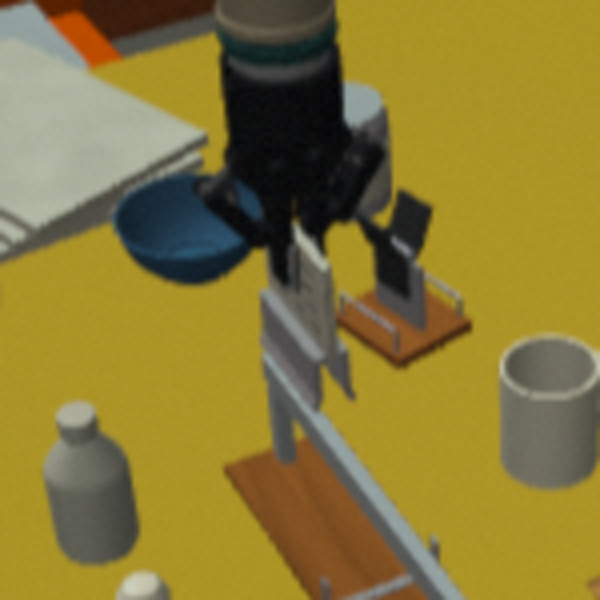

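servo_tool:
  deltas: [0,-0.2,1,0,0,1,0,0,1,0,0,0,0,0,0.5,0,0,0,0,0,0,0,0,0]

```text
clock: 7.2
position: [0.6126, -0.041, 0.1853]
ee_rot: [-0.002, 0.728, 0.685, -0.001]
contact_force: [0.3, -0.1, -3.4]
width: 0.0076
```

```bash
python3 go.py .614 -.04 .138 -3.4; python3 seecard.py 6 -.12 .04 .11
```

```text
t 7.2 p [ 0.6126 -0.041   0.1853] hd -3.49 zax [-0.0041  0.0011 -1.    ] F [ 0.3 -0.1 -3.4] w 0.0076
shift cm [0.1  0.16 4.72] turn [-0.24 -0.05 -0.09]
shift in target axes cm [0.11 0.14 4.73]
saddle 222 mean [ 0.6205 -0.0317  0.1364] mid [ 0.6211 -0.0405] len 0.0946 thick 0.0253 yaw(axis vs +y) deg 4.32
lowboard 52 mean [ 0.6169 -0.0241  0.1666] mid [ 0.6165 -0.0388] len 0.0966 thick 0.0069 yaw(axis vs +y) deg -1.47
rail 368 mean [0.623  0.0901 0.0947] mid [0.6212 0.0424] len 0.3146 thick 0.013 yaw(axis vs +y) deg -2.19
saddle 355 mean [ 0.599  -0.0484  0.1317] mid [ 0.5986 -0.0429] len 0.0921 thick 0.0255 yaw(axis vs +y) deg 3.92
lowboard 146 mean [ 0.6058 -0.0465  0.1675] mid [ 0.606  -0.0432] len 0.0972 thick 0.0067 yaw(axis vs +y) deg -2.56
rail 521 mean [0.611  0.0342 0.0944] mid [0.6111 0.0367] len 0.3149 thick 0.0137 yaw(axis vs +y) deg -2.36
```

View pics/s6c.png

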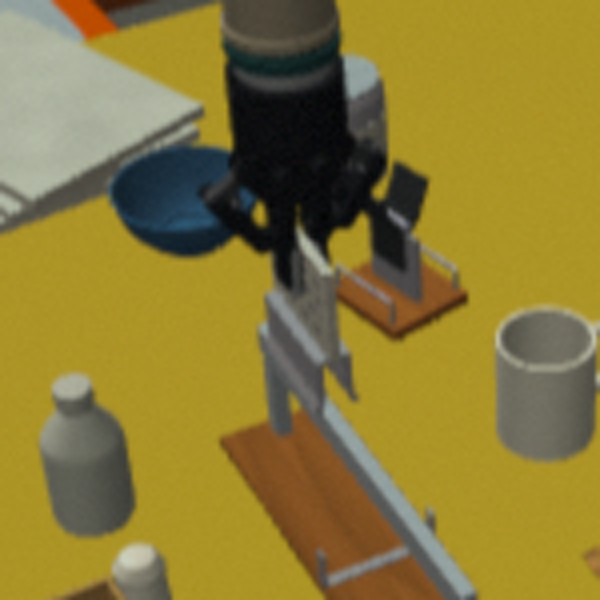

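Card and bar now agree to about 1.5 mm and 0.5°. I'll lower gently.

servo_tool:
  deltas: [0,0.15,0.9,-0.2,0,0,0,0,0.9,0,0,0,0,0,0.5,0,0,0,0,0,0,0,0,0]

```text
clock: 7.7
position: [0.6153, -0.0412, 0.162]
ee_rot: [0.001, 0.728, 0.685, 0.001]
contact_force: [0.1, 0.1, -3.6]
width: 0.0074
```

```bash
python3 go.py .614 -.04 .138 -3.4
```

```text
t 7.7 p [ 0.6153 -0.0412  0.162 ] hd -3.47 zax [ 2.8e-03  2.0e-04 -1.0e+00] F [ 0.1  0.1 -3.6] w 0.0074
shift cm [ 0.11 -0.15  2.39] turn [ 0.16 -0.02 -0.07]
shift in target axes cm [ 0.12 -0.14  2.4 ]
```

servo_tool:
  deltas: [0,-0.1,0.8,0,0,0,0,0,0.7,0,0,0,0,0,0.3,0,0,0,0,0,0,0,0,0]

```text
clock: 8.1
position: [0.6142, -0.0411, 0.142]
ee_rot: [0.001, 0.728, 0.685, 0.001]
contact_force: [-0.6, -0.3, -3.3]
width: 0.0078
```

```bash
python3 go.py .614 -.04 .138 -3.4
```

```text
t 8.1 p [ 0.6142 -0.0411  0.142 ] hd -3.48 zax [ 2.4e-03  4.0e-04 -1.0e+00] F [-0.6 -0.3 -3.3] w 0.0078
shift cm [ 0.11 -0.03  0.4 ] turn [ 0.14 -0.03 -0.08]
shift in target axes cm [ 0.11 -0.03  0.4 ]
```

servo_tool:
  deltas: [0,0,0.2,0,0,0,0,0,0.2,0,0,0,0,0,0,0,0,0]

```text
clock: 8.4
position: [0.6148, -0.0412, 0.1382]
ee_rot: [0.001, 0.728, 0.685, 0.001]
contact_force: [-0.2, -0.3, -3.3]
width: 0.0072
```

```bash
python3 go.py .614 -.04 .138 -3.4;python3 seecard.py 7 -.12 .04 .06
```

```text
t 8.4 p [ 0.6148 -0.0412  0.1382] hd -3.48 zax [ 3.8e-03  1.0e-04 -1.0e+00] F [-0.2 -0.3 -3.3] w 0.0072
shift cm [ 0.12 -0.09  0.02] turn [ 0.21 -0.02 -0.08]
shift in target axes cm [ 0.12 -0.09  0.02]
saddle 241 mean [ 0.6235 -0.0286  0.0864] mid [ 0.6232 -0.0393] len 0.1539 thick 0.0243 yaw(axis vs +y) deg -1.26
lowboard 53 mean [ 0.6194 -0.0251  0.118 ] mid [ 0.619 -0.04 ] len 0.0999 thick 0.0063 yaw(axis vs +y) deg -1.73
rail 476 mean [0.6233 0.0623 0.0954] mid [0.6229 0.0419] len 0.3138 thick 0.0221 yaw(axis vs +y) deg -1.26
saddle 498 mean [ 0.602  -0.0492  0.0844] mid [ 0.6022 -0.0413] len 0.1564 thick 0.0203 yaw(axis vs +y) deg -1.63
lowboard 142 mean [ 0.608  -0.0456  0.1177] mid [ 0.6081 -0.0422] len 0.1012 thick 0.0069 yaw(axis vs +y) deg -3.07
rail 572 mean [0.6089 0.028  0.0951] mid [0.6094 0.0378] len 0.316 thick 0.0182 yaw(axis vs +y) deg -3.35
```

View pics/s7c.png

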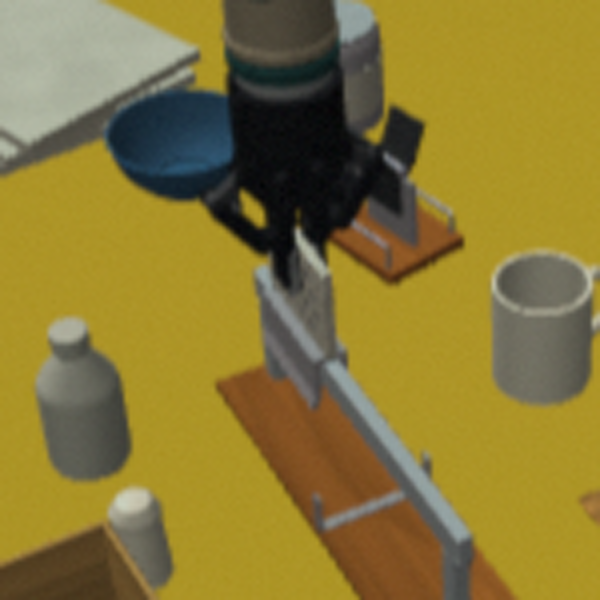

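View pics/d7c.png

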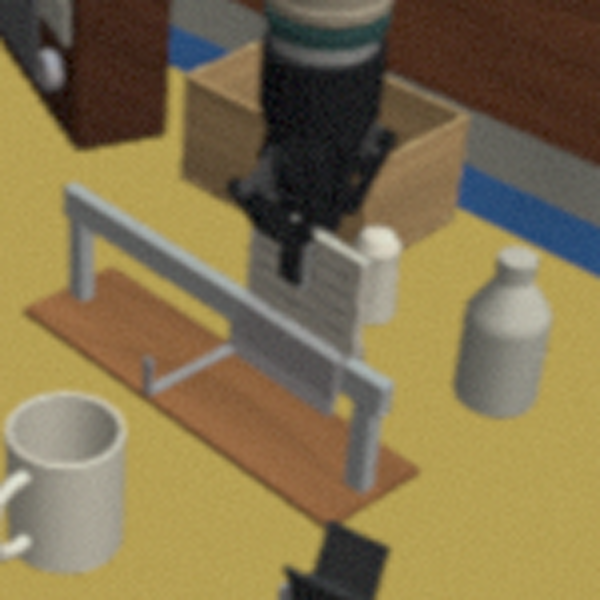

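The saddle is around the bar about 100 mm right of the marker, with its weight still on the gripper. I'll lower until it seats.

servo_tool:
  deltas: [0,-0.05,0.2,0,0,0,0,0,0.1,0,0,0]

```text
clock: 8.7
position: [0.615, -0.0413, 0.138]
ee_rot: [0.002, 0.728, 0.685, 0.002]
contact_force: [-2.1, -0.3, 0.8]
width: 0.0077
```

servo_tool:
  deltas: [0,0,0.1,0,0,0,0,0,0,0,0,0]

```text
clock: 8.9
position: [0.615, -0.0413, 0.138]
ee_rot: [0.003, 0.728, 0.685, 0.003]
contact_force: [0.6, 0.1, -3.3]
width: 0.0071
```

servo_tool:
  deltas: [0.5,0,0.05,0,0,0,1,-0.02,0.05,0,0,0,1,-0.02,0.05,0,0,0,1,-0.02,0.05,0,0,0,1,-0.02,0.05,0,0,0,1,-0.02,0.05,0,0,0,0.5,0,0,0,0,0,0,0,0,0,0,0]

```text
clock: 9.7
position: [0.6182, 0.0113, 0.1388]
ee_rot: [0.011, 0.727, 0.687, -0.004]
contact_force: [-1.2, -0.2, 0.8]
width: 0.0075
```

```bash
python3 go.py .619 .06 .138 -3.4
```

```text
t 9.7 p [0.6182 0.0113 0.1388] hd -3.26 zax [ 0.0102 -0.0219 -0.9997] F [-1.2 -0.2  0.8] w 0.0075
shift cm [ 4.86 -0.2  -0.03] turn [0.66 1.22 0.13]
shift in target axes cm [ 4.86 -0.21  0.08]
```

servo_tool:
  deltas: [0,0,0,0.3,0.7,0,0.8,-0.05,0,0.3,0.5,0,1,-0.05,0.05,0,0.2,0,1,-0.05,0.05,0,0.2,0,1,0,0.05,0,0.2,0,0.6,0,0,0,0.2,0,0,0,0,0,0,0]

```text
clock: 10.4
position: [0.6205, 0.0564, 0.1381]
ee_rot: [-0.003, 0.727, 0.687, 0.005]
contact_force: [-0.4, -2.9, 1.6]
width: 0.0075
```

```bash
python3 go.py .619 .06 .138 -3.4; python3 seecard.py 8 -.02 .14 .06
```

```text
t 10.4 p [0.6205 0.0564 0.1381] hd -3.24 zax [ 0.0037  0.0116 -0.9999] F [-0.4 -2.9  1.6] w 0.0075
shift cm [ 0.35 -0.17  0.02] turn [ 0.17 -0.68  0.16]
shift in target axes cm [ 0.35 -0.17  0.01]
saddle 285 mean [0.6288 0.0733 0.086 ] mid [0.6289 0.0611] len 0.1567 thick 0.0225 yaw(axis vs +y) deg 0.24
lowboard 63 mean [0.6245 0.0698 0.1172] mid [0.6243 0.0581] len 0.097 thick 0.0082 yaw(axis vs +y) deg -1.1
rail 386 mean [0.6256 0.0848 0.0955] mid [0.6248 0.0481] len 0.3037 thick 0.0213 yaw(axis vs +y) deg -1.22
saddle 401 mean [0.6069 0.0537 0.0847] mid [0.6071 0.0592] len 0.1553 thick 0.0187 yaw(axis vs +y) deg -2.14
lowboard 126 mean [0.6134 0.0498 0.1171] mid [0.6135 0.0538] len 0.0988 thick 0.0076 yaw(axis vs +y) deg -1.98
rail 589 mean [0.6093 0.0206 0.0951] mid [0.6099 0.0381] len 0.3162 thick 0.0188 yaw(axis vs +y) deg -1.97
```

View pics/s8c.png

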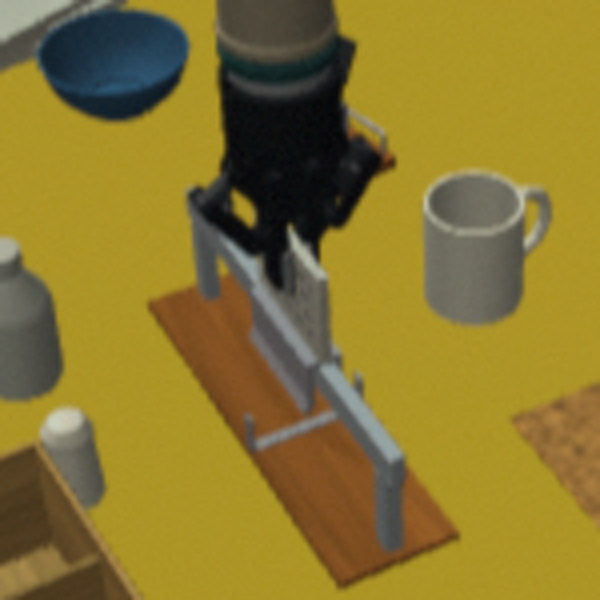

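View pics/d8c.png

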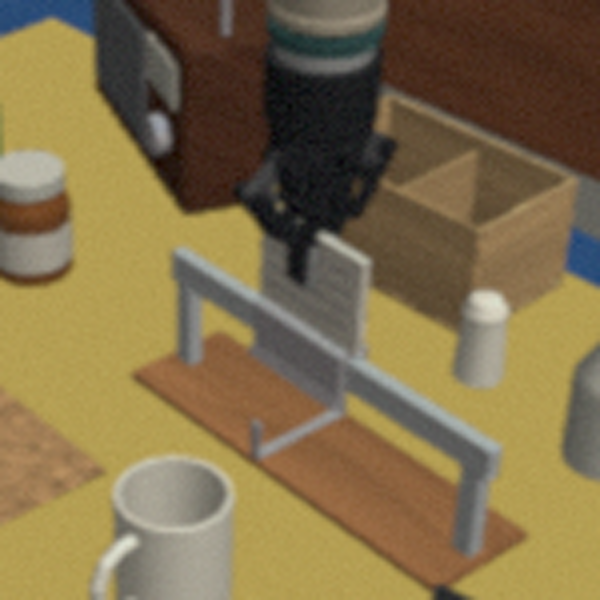

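By camera and by TCP travel, about 4 mm remain to the marker. I'll close that while levelling the tool, then release.

servo_tool:
  deltas: [0.2,-0.05,0,0.1,-0.4,0,0.25,0,0,0,-0.3,0,0,0,0,0,0,0]

```text
clock: 10.8
position: [0.6207, 0.0614, 0.138]
ee_rot: [0.0, 0.727, 0.686, 0.001]
contact_force: [-0.8, -0.7, 3.0]
width: 0.0075
```

```bash
python3 go.py .619 .06 .138 -3.4; python3 seecard.py 9 -.02 .14 .06; python3 - <<'E'
from h import *
import sys; sys.argv=['x']
from fit import sel
# robust ends of board & saddle along bar axis, and tabs
a=np.array([.042,.999])
for f in ['s9','d9','scene0','side0']:
    W,im=cloud(f"pics/{f}.npz"); P=W.reshape(-1,3); P=P[np.isfinite(P[:,0])]
    g=lambda n,p: print(f,n,len(p),np.percentile(p[:,:2]@a,[0,2,98,100]).round(4),(p[:,:2]@a).mean().round(4)) if len(p) else print(f,n,0)
    g('board',sel(P,.59,.65,-.02,.14,.11,.135)); 
    g('tabF',sel(P,.562,.59,.03,.09,.014,.038)); g('tabB',sel(P,.645,.675,.03,.09,.014,.038))
    g('strip',sel(P,.58,.60,.03,.09,.0085,.02))
    g('rail',sel(P,.6,.63,-.16,.24,.09,.105))
E
```

```text
t 10.8 p [0.6207 0.0614 0.138 ] hd -3.34 zax [ 1.8e-03  7.0e-04 -1.0e+00] F [-0.8 -0.7  3. ] w 0.0075
shift cm [-0.15 -0.16 -0.  ] turn [ 0.1  -0.05  0.06]
shift in target axes cm [-0.15 -0.16 -0.  ]
saddle 278 mean [0.6289 0.073  0.0867] mid [0.6287 0.0602] len 0.1574 thick 0.0219 yaw(axis vs +y) deg -0.96
lowboard 67 mean [0.6248 0.0724 0.1168] mid [0.6245 0.0619] len 0.1003 thick 0.0078 yaw(axis vs +y) deg -1.7
rail 412 mean [0.6259 0.0817 0.095 ] mid [0.6248 0.0408] len 0.3166 thick 0.0212 yaw(axis vs +y) deg -1.52
saddle 413 mean [0.6067 0.0546 0.0849] mid [0.6069 0.0599] len 0.1557 thick 0.019 yaw(axis vs +y) deg -1.67
lowboard 115 mean [0.6136 0.0587 0.1178] mid [0.6138 0.061 ] len 0.1018 thick 0.0069 yaw(axis vs +y) deg -2.91
rail 594 mean [0.6093 0.0202 0.0951] mid [0.6099 0.0381] len 0.3162 thick 0.019 yaw(axis vs +y) deg -1.9
s9 board 95 [0.0373 0.0388 0.1373 0.1384] 0.1036
s9 tabF 14 [0.0799 0.0802 0.0937 0.0943] 0.0871
s9 tabB 14 [0.0813 0.0814 0.0913 0.0914] 0.0872
s9 strip 1 [0.0909 0.0909 0.0909 0.0909] 0.0909
s9 rail 261 [-0.0937 -0.086   0.2232  0.2265] 0.1079
d9 board 190 [0.0356 0.0363 0.1361 0.1383] 0.0814
d9 tabF 22 [0.0803 0.0803 0.09   0.09  ] 0.0854
d9 tabB 9 [0.0794 0.0799 0.0878 0.0882] 0.084
d9 strip 5 [0.0644 0.066  0.0911 0.0913] 0.0825
d9 rail 512 [-0.0961 -0.0929  0.2163  0.2281] 0.0488
scene0 board 0
scene0 tabF 14 [0.0794 0.0801 0.0931 0.0937] 0.0874
scene0 tabB 13 [0.0817 0.0817 0.0914 0.0914] 0.0872
scene0 strip 0
scene0 rail 404 [-0.0924 -0.0848  0.2226  0.2267] 0.0775
side0 board 0
side0 tabF 22 [0.0794 0.0795 0.0911 0.0913] 0.0853
side0 tabB 10 [0.0787 0.0792 0.0899 0.0904] 0.0844
side0 strip 4 [0.0687 0.0695 0.113  0.1141] 0.0903
side0 rail 502 [-0.0964 -0.0925  0.2162  0.2276] 0.0498
```

The card's middle is about 1.2 mm past the tabs in both views, so I'll nudge it back 1 mm and let go.

servo_tool:
  deltas: [-0.12,0,0,0,0,0,0,0,0,0,0,0,0,0,0,0,0,0]

```text
clock: 11.2
position: [0.6207, 0.0615, 0.1379]
ee_rot: [-0.001, 0.728, 0.686, 0.002]
contact_force: [0.1, -1.0, 1.8]
width: 0.0072
```

servo_tool:
  deltas: [0,0,0,0,0,0,0,0,0,0,0,0,0,0,0,0,0,0,0,0,0,0,0,0]
  jaw: 4
  grip_force: 20

```text
clock: 11.6
position: [0.62, 0.0619, 0.1367]
ee_rot: [-0.002, 0.728, 0.686, 0.002]
contact_force: [-0.4, -0.7, 0.8]
width: 0.0403
```

```bash
python3 go.py .619 .06 .24 -3.4; python3 seecard.py 10 -.02 .14 .06
```

```text
t 11.6 p [0.62   0.0619 0.1367] hd -3.42 zax [-0.      0.0052 -1.    ] F [-0.4 -0.7  0.8] w 0.0403
shift cm [ -0.14  -0.09 -10.33] turn [-0.02 -0.3  -0.02]
shift in target axes cm [ -0.19  -0.09 -10.33]
saddle 248 mean [0.6301 0.0825 0.0852] mid [0.6309 0.0614] len 0.1546 thick 0.0197 yaw(axis vs +y) deg 2.22
lowboard 61 mean [0.6253 0.0804 0.1174] mid [0.6251 0.075 ] len 0.0757 thick 0.0077 yaw(axis vs +y) deg -1.17
rail 315 mean [0.6273 0.1136 0.0952] mid [0.6276 0.0473] len 0.3033 thick 0.0229 yaw(axis vs +y) deg 0.25
saddle 405 mean [0.6068 0.0541 0.085 ] mid [0.607  0.0605] len 0.155 thick 0.0192 yaw(axis vs +y) deg -1.83
lowboard 106 mean [0.613 0.051 0.117] mid [0.6134 0.0604] len 0.0996 thick 0.008 yaw(axis vs +y) deg -2.5
rail 599 mean [0.6093 0.0192 0.095 ] mid [0.6099 0.0369] len 0.3136 thick 0.0178 yaw(axis vs +y) deg -1.94
```

View pics/s10c.png

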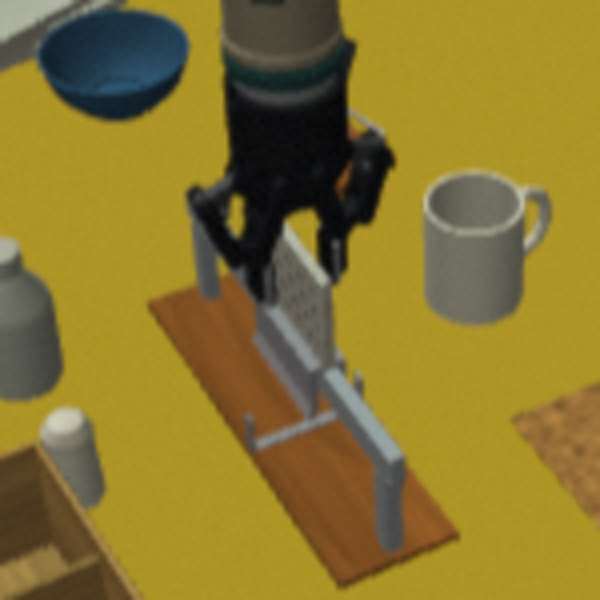

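The card stays upright on the bar by itself. I'll retreat straight up and re-measure.

servo_tool:
  deltas: [0,0,-1.5,0,-0.2,0,0,0,-2,0,0,0,0,0,-2,0,0,0,0,0,-2,0,0,0,0,0,-2,0,0,0,0,0,0,0,0,0]

```text
clock: 12.3
position: [0.6193, 0.0617, 0.2335]
ee_rot: [-0.002, 0.728, 0.686, -0.001]
contact_force: [-0.0, -0.1, -0.1]
width: 0.0401
```

```bash
python3 go.py .619 .06 .25 -3.4; python3 seecard.py 11 -.02 .14 .06; cat > along.py <<'E'
from h import *
import sys; fs=sys.argv[1:]; sys.argv=['x']
from fit import sel,line
a=np.array([.042,.999])
for f in fs:
    W,im=cloud(f"pics/{f}.npz"); P=W.reshape(-1,3); P=P[np.isfinite(P[:,0])]
    for n,b in dict(board=(.59,.65,-.02,.14,.11,.175),top=(.59,.65,-.02,.14,.172,.19),mid=(.59,.65,-.02,.14,.115,.14),tabF=(.562,.59,.03,.09,.014,.038),tabB=(.645,.675,.03,.09,.014,.038)).items():
        p=sel(P,*b)
        if len(p)<4: continue
        q=np.percentile(p[:,:2]@a,[1,99]); print(f,n,len(p),q.round(4),"mid",q.mean().round(4),"mean",(p[:,:2]@a).mean().round(4),"x,z",p[:,0].mean().round(4),p[:,2].mean().round(4),p[:,2].max().round(4))
    line("top",sel(P,.59,.65,-.02,.14,.172,.19))
E
python3 along.py s11 d11
```

```text
t 12.3 p [0.6193 0.0617 0.2335] hd -3.43 zax [-0.0037  0.0018 -1.    ] F [-0.  -0.1 -0.1] w 0.0401
shift cm [-0.17 -0.03 -1.65] turn [-0.22 -0.09 -0.03]
shift in target axes cm [-0.17 -0.02 -1.65]
saddle 287 mean [0.6292 0.0725 0.0864] mid [0.629  0.0601] len 0.1576 thick 0.0222 yaw(axis vs +y) deg -0.95
lowboard 71 mean [0.6247 0.07   0.1172] mid [0.6244 0.0616] len 0.103 thick 0.0073 yaw(axis vs +y) deg -2.11
rail 467 mean [0.6241 0.0603 0.0955] mid [0.6233 0.0413] len 0.3149 thick 0.0215 yaw(axis vs +y) deg -2.5
saddle 394 mean [0.6067 0.0536 0.0845] mid [0.6069 0.0597] len 0.1559 thick 0.0209 yaw(axis vs +y) deg -1.77
lowboard 126 mean [0.6132 0.0556 0.1179] mid [0.6134 0.0595] len 0.1005 thick 0.0068 yaw(axis vs +y) deg -2.87
rail 587 mean [0.6093 0.019  0.095 ] mid [0.6099 0.0374] len 0.3142 thick 0.0192 yaw(axis vs +y) deg -1.91
s11 board 335 [0.0384 0.1387] mid 0.0886 mean 0.095 x,z 0.6246 0.1442 0.175
s11 top 96 [0.0385 0.1366] mid 0.0875 mean 0.0899 x,z 0.622 0.176 0.1801
s11 mid 126 [0.0391 0.1385] mid 0.0888 mean 0.0963 x,z 0.6248 0.1277 0.14
s11 tabF 13 [0.0809 0.0931] mid 0.087 mean 0.0871 x,z 0.578 0.0265 0.0358
s11 tabB 13 [0.0823 0.0908] mid 0.0866 mean 0.0865 x,z 0.6629 0.0257 0.0353
top 96 mean [0.622  0.0638 0.176 ] mid [0.6218 0.0615] len 0.0981 thick 0.0093 yaw(axis vs +y) deg -3.24
d11 board 535 [0.0355 0.1348] mid 0.0852 mean 0.0817 x,z 0.6134 0.1426 0.175
d11 top 120 [0.0352 0.1335] mid 0.0843 mean 0.0822 x,z 0.6149 0.1777 0.182
d11 mid 210 [0.035  0.1358] mid 0.0854 mean 0.0822 x,z 0.6135 0.1276 0.14
d11 tabF 20 [0.081 0.091] mid 0.086 mean 0.0863 x,z 0.5732 0.0267 0.0378
d11 tabB 8 [0.0826 0.0884] mid 0.0855 mean 0.0848 x,z 0.6569 0.0223 0.0294
top 120 mean [0.6149 0.0564 0.1777] mid [0.615  0.0585] len 0.0983 thick 0.0094 yaw(axis vs +y) deg -3.12
```

View pics/d11c.png

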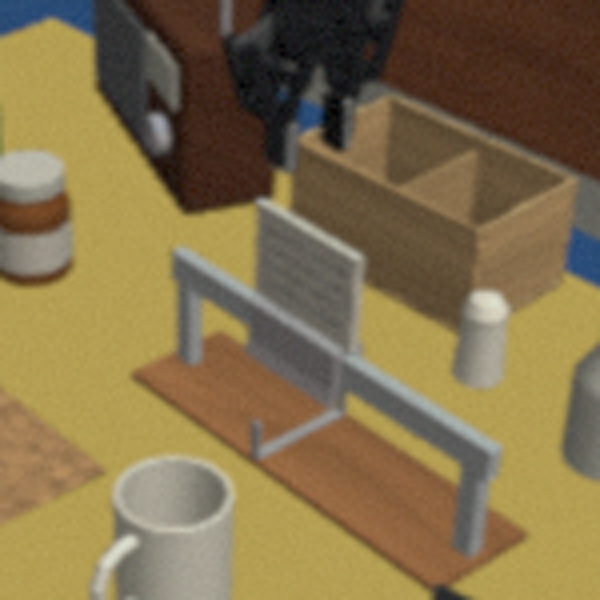

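The card hangs freely on the rail: top at z≈0.180, upright, and its middle is within about 1 mm of the tabs averaged over both views (+1.7 mm in scene, −0.8 mm in side). Its top-edge middle is at about (0.618, 0.060). Next is the clip.

servo_tool:
  deltas: [0,0,-1,0,0,-4,0,0,-1,0,0,-6,0,0,0,0,0,-4.4,0,0,0,0,0,0]
  jaw: 8.5

```text
clock: 12.8
position: [0.6143, 0.0617, 0.2436]
ee_rot: [-0.009, 0.633, 0.774, -0.006]
contact_force: [0.0, -0.0, 0.6]
width: 0.0848
```

```bash
python3 go.py .452 -.2125 .22 11
```

```text
t 12.8 p [0.6143 0.0617 0.2436] hd 11.5 zax [-0.022   0.0021 -0.9998] F [ 0.  -0.   0.6] w 0.0848
shift cm [-23.65 -21.31   2.66] turn [-1.21 -0.36  0.5 ]
shift in target axes cm [-23.82 -21.16   2.36]
```

servo_tool:
  deltas: [-2,-1.8,0,-0.6,-0.2,0.3,-2.4,-2.1,0,-0.6,-0.2,0.2,-2.4,-2.1,0,0,0,0,-2.4,-2.1,0,0,0,0,-2.4,-2.1,0,0,0,0,-2.4,-2.1,0,0,0,0,-2.4,-2.1,0.3,0,0,0,-2.4,-2.1,0.3,0,0,0,-2,-1.8,0.3,0,0,0,0,0,0,0,0,0]

```text
clock: 13.8
position: [0.4616, -0.1818, 0.2206]
ee_rot: [-0.01, 0.642, 0.767, -0.005]
contact_force: [0.1, 1.2, -0.0]
width: 0.0846
```

```bash
python3 go.py .452 -.2125 .2 11
```

```text
t 13.8 p [ 0.4616 -0.1818  0.2206] hd 10.12 zax [-0.0216  0.0056 -0.9998] F [ 0.1  1.2 -0. ] w 0.0846
shift cm [-2.87 -1.44  2.06] turn [-1.16 -0.54 -0.89]
shift in target axes cm [-2.83 -1.53  2.06]
```

servo_tool:
  deltas: [-1.3,-0.7,0.5,-0.6,-0.3,-0.5,-1.3,-0.6,0.5,-0.4,-0.2,-0.3,0,0,0,0,0,0]

```text
clock: 14.1
position: [0.4523, -0.2087, 0.2077]
ee_rot: [-0.003, 0.639, 0.769, 0.0]
contact_force: [-0.1, 0.1, 0.6]
width: 0.085
```

```bash
python3 go.py .452 -.2125 .2 11;  python3 -c "
from h import *; grab('wrist','w12')"; python3 fit.py w12 | tail -5
```

```text
t 14.1 p [ 0.4523 -0.2087  0.2077] hd 10.61 zax [-0.0051  0.0046 -1.    ] F [-0.1  0.1  0.6] w 0.085
shift cm [-0.37 -0.1   0.76] turn [-0.24 -0.31 -0.39]
shift in target axes cm [-0.37 -0.11  0.77]
plate 192 mean [ 0.4513 -0.1934  0.07  ] mid [ 0.4552 -0.2047] len 0.0517 thick 0.0134 yaw(axis vs +y) deg 19.18
tails 1535 mean [ 0.4536 -0.2123  0.1082] mid [ 0.4538 -0.2123] len 0.0507 thick 0.0385 yaw(axis vs +y) deg -78.9
tails-near 894 mean [ 0.435  -0.216   0.1061] mid [ 0.4351 -0.2168] len 0.0391 thick 0.0124 yaw(axis vs +y) deg 11.05
tails-far 877 mean [ 0.4726 -0.2087  0.1061] mid [ 0.4728 -0.2095] len 0.039 thick 0.0126 yaw(axis vs +y) deg 10.68
rackbase 2915 mean [ 0.4496 -0.1885  0.0112] mid [ 0.4499 -0.1885] len 0.0792 thick 0.0625 yaw(axis vs +y) deg -80.71
```

View pics/w12.png

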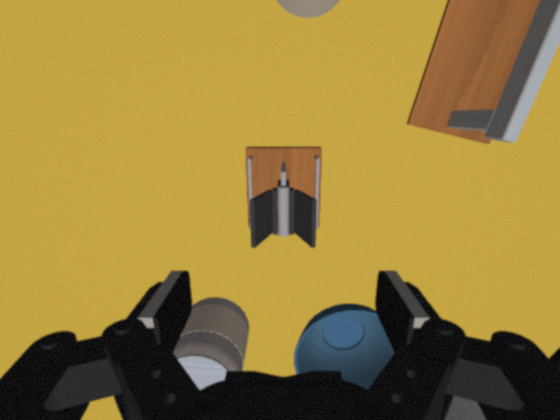

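The wrist view shows the clip centred between the fingers at (283,212), with tails at (262,215) and (305,215). That puts it at (0.453, −0.2125), yaw 10.9°, matching the fixed cameras. I'll descend over the tails.

servo_tool:
  deltas: [-0.35,0,2,-0.2,-0.3,-0.4,0,0,2.5,0,0,0,0,0,2.5,0,0,0,0,0,0,0,0,0]

```text
clock: 14.55
position: [0.4562, -0.2072, 0.1368]
ee_rot: [0.0, 0.636, 0.772, 0.002]
contact_force: [-0.8, 0.3, -0.3]
width: 0.0847
```

```bash
python3 go.py .4533 -.2125 .093 11
```

```text
t 14.55 p [ 0.4562 -0.2072  0.1368] hd 10.99 zax [ 0.003   0.0029 -1.    ] F [-0.8  0.3 -0.3] w 0.0847
shift cm [-0.47 -0.4   4.38] turn [ 0.2  -0.13 -0.01]
shift in target axes cm [-0.46 -0.39  4.38]
```

servo_tool:
  deltas: [-0.5,-0.4,1,0.1,-0.1,0,0,0,1.5,0,0,0,0,0,1.4,0,0,0,0,0,0,0,0,0]

```text
clock: 14.95
position: [0.4564, -0.2129, 0.0991]
ee_rot: [0.003, 0.636, 0.772, 0.001]
contact_force: [-0.4, 0.4, 0.1]
width: 0.0848
```

```bash
python3 go.py .4533 -.2125 .093 11
```

```text
t 14.95 p [ 0.4564 -0.2129  0.0991] hd 11.07 zax [ 0.0064 -0.0019 -1.    ] F [-0.4  0.4  0.1] w 0.0848
shift cm [ 0.1  -0.3   0.61] turn [0.34 0.18 0.07]
shift in target axes cm [ 0.1  -0.3   0.61]
```

servo_tool:
  deltas: [0.1,-0.35,0.4,0.3,0.2,0.1,0,0,0.2,0,0,0,0,0,0,0,0,0]

```text
clock: 15.25
position: [0.4542, -0.2135, 0.0949]
ee_rot: [0.002, 0.636, 0.771, 0.001]
contact_force: [0.5, -0.3, 0.4]
width: 0.0849
```

```bash
python3 go.py .4533 -.2125 .093 11
```

```text
t 15.25 p [ 0.4542 -0.2135  0.0949] hd 10.97 zax [ 0.0035 -0.0015 -1.    ] F [ 0.5 -0.3  0.4] w 0.0849
shift cm [ 0.11 -0.07  0.19] turn [ 0.18  0.12 -0.03]
shift in target axes cm [ 0.11 -0.06  0.19]
```

servo_tool:
  deltas: [0.1,-0.05,0.15,0.1,0.1,0,0,0,0,0,0,0,0,0,0,0,0,0,0,0,0,0,0,0,0,0,0,0,0,0,0,0,0,0,0,0,0,0,0,0,0,0]
  jaw: 0
  grip_force: 22

```text
clock: 15.95
position: [0.4558, -0.2141, 0.0987]
ee_rot: [0.005, 0.636, 0.771, 0.001]
contact_force: [0.0, 0.3, -1.4]
width: 0.0234
```

```bash
python3 go.py .4533 -.2125 .093 11; python3 - <<'E'
from h import *
for n,t in [('scene','s13'),('side','d13')]:
    grab(n,t); K=np.load(f"pics/{t}.npz"); p=K['K']@(K['R']@np.array([.453,-.2125,.09])+K['t']); u,v=(p[:2]/p[2]).astype(int)
    cv2.imwrite(f"pics/{t}c.png",cv2.resize(K['im'][v-60:v+60,u-60:u+60,::-1],(600,600),interpolation=cv2.INTER_CUBIC))
E
```

```text
t 15.95 p [ 0.4558 -0.2141  0.0987] hd 10.96 zax [ 0.0083 -0.0047 -1.    ] F [ 0.   0.3 -1.4] w 0.0234
shift cm [ 0.21 -0.22  0.57] turn [ 0.42  0.36 -0.04]
shift in target axes cm [ 0.21 -0.21  0.57]
```

View pics/s13c.png

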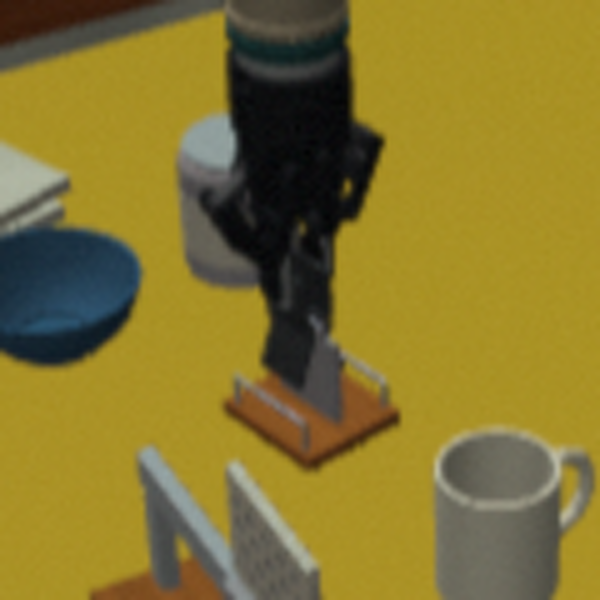

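View pics/d13c.png

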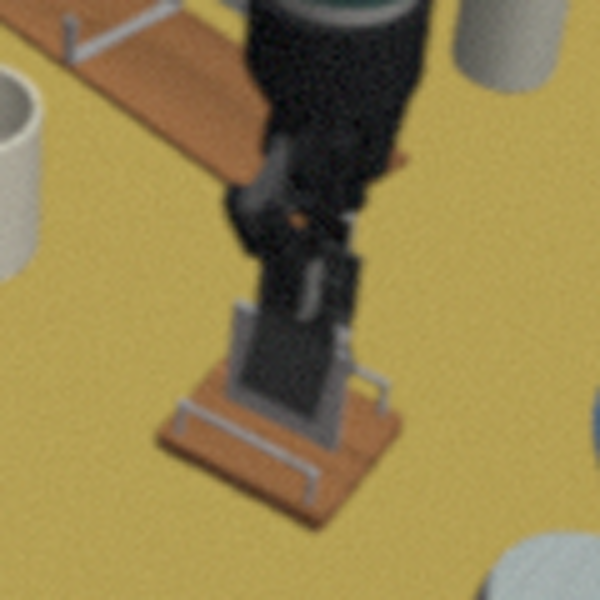

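The opening is 23.4 mm, so the tails are at the stop and the jaws splay around the plate. I'll lift straight up.

servo_tool:
  deltas: [0,0,-1,0,0,0,0,0,-2,0.2,0.2,0,0,0,-2.5,0.2,0.2,0,0,0,-2.5,0,0,0,0,0,-2.5,0,0,0,0,0,-2.5,0,0,0,0,0,-2,0,0,0,0,0,0,0,0,0]

```text
clock: 16.85
position: [0.4564, -0.2135, 0.2563]
ee_rot: [-0.001, 0.636, 0.771, 0.001]
contact_force: [1.1, 1.0, -0.5]
width: 0.0232
```

```bash
python3 go.py .6 -.1 .26 -3.2; python3 - <<'E'
from h import *
from rig import manip
for n,t in [('scene','s14'),('side','d14')]:
    grab(n,t); K=np.load(f"pics/{t}.npz"); s=manip.get_state()['position']; p=K['K']@(K['R']@(s-[0,0,.02])+K['t']); u,v=(p[:2]/p[2]).astype(int)
    cv2.imwrite(f"pics/{t}c.png",cv2.resize(K['im'][v-60:v+60,u-60:u+60,::-1],(600,600),interpolation=cv2.INTER_CUBIC))
    W,im=cloud(f"pics/{t}.npz"); P=W.reshape(-1,3); P=P[np.isfinite(P[:,0])]
    q=P[(np.linalg.norm(P[:,:2]-s[:2],axis=1)<.05)&(P[:,2]>s[2]-.1)&(P[:,2]<s[2]+.02)]
    for z in np.arange(-.06,.02,.006):
        r=q[(q[:,2]-s[2]>z)&(q[:,2]-s[2]<z+.006)]-s
        h=np.radians(11);c=np.array([np.cos(h),np.sin(h)]);d=np.array([-np.sin(h),np.cos(h)])
        if len(r)>3: print(t,round(z*1000),len(r),"x",(np.percentile(r[:,:2]@c,[2,98])*1000).round(1),"y",(np.percentile(r[:,:2]@d,[2,98])*1000).round(1))
E
```

```text
t 16.85 p [ 0.4564 -0.2135  0.2563] hd 10.95 zax [ 0.001  0.003 -1.   ] F [ 1.1  1.  -0.5] w 0.0232
shift cm [ 8.41 16.25 -0.32] turn [ 0.07 -0.17 14.15]
shift in target axes cm [12.13 13.7  -0.37]
s14 -60 18 x [-15.9  20.8] y [-18.2  19.1]
s14 -54 24 x [-18.7  20.6] y [-12.   22.4]
s14 -48 26 x [-12.8  20.3] y [-17.7  20.9]
s14 -42 26 x [-10.   17.6] y [-18.3  22.8]
s14 -36 25 x [-9.5 15.4] y [-17.5  23.1]
s14 -30 20 x [ 1.  12.3] y [-18.6  23. ]
s14 -24 21 x [-6.7 12.1] y [-13.8  24. ]
s14 -18 30 x [-11.7  13.4] y [-16.6  22.5]
s14 -12 27 x [-10.3  14.1] y [-16.7  22.6]
s14 -6 15 x [-10.3  17.9] y [ 2.1 19.9]
s14 0 27 x [-11.2  24.3] y [-3.1 21.3]
s14 6 28 x [-19.4  26.1] y [-10.9  18.9]
s14 12 37 x [-22.4  27.4] y [-11.9  22.3]
s14 18 14 x [-14.   27.2] y [-14.3  13.7]
d14 -60 5 x [-21.6  14.7] y [-18.3   5.8]
d14 -54 59 x [-23.5  13.7] y [-18.   20.3]
d14 -48 62 x [-21.8  11.8] y [-18.4  19.6]
d14 -42 62 x [-19.8   9.9] y [-18.6  20.3]
d14 -36 59 x [-17.3   8.7] y [-18.3  20.9]
d14 -30 61 x [-15.2  -7.4] y [-18.6  20.4]
d14 -24 36 x [-13.1  -0.5] y [-20.7  20.1]
d14 -18 44 x [-14.    3.6] y [-20.9  18.4]
d14 -12 51 x [-14.5   7. ] y [-19.2  18.6]
d14 -6 47 x [-15.7   7.6] y [-19.3  19.3]
d14 0 36 x [-21.3   9. ] y [-19.4  19.9]
d14 6 44 x [-26.5   7.3] y [-19.4  19.2]
d14 12 65 x [-27.5   8.5] y [-19.1  18.5]
d14 18 22 x [-27.6  10. ] y [-18.9  18.3]
```

View pics/s14c.png

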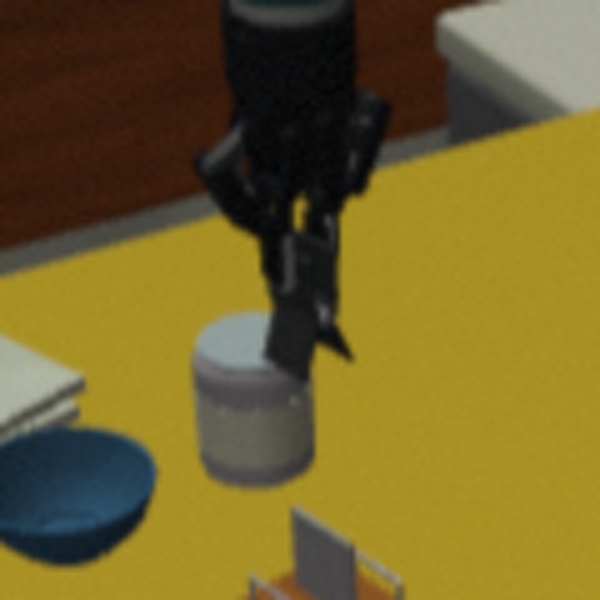

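View pics/d14c.png

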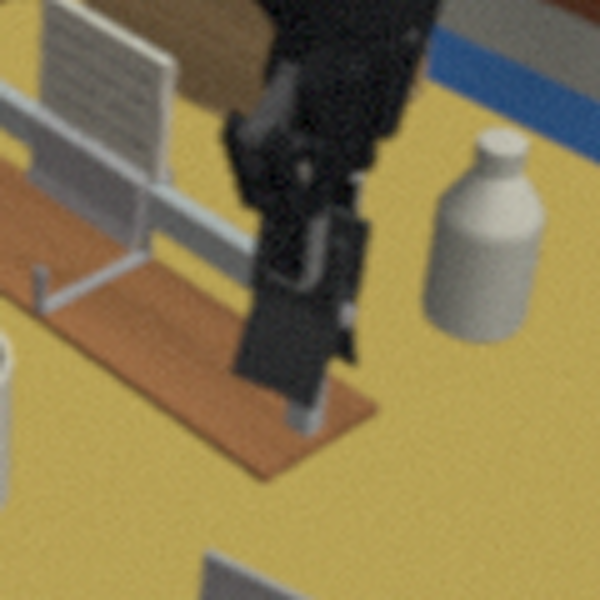

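The clip is held wide open and square, and the tips are about 57 mm below the TCP. I'll raise it, turn it parallel to the card and carry it over high, leaving room for the sag seen earlier.

servo_tool:
  deltas: [0,0,-1.5,0,0,3.5,0,0,-2,0,0,3.5,0,0,-1.5,0,0,3.5,0,0,-1,0,0,3.5,0,0,0,0,0,0]

```text
clock: 17.45
position: [0.4515, -0.2103, 0.3061]
ee_rot: [-0.012, 0.729, 0.685, -0.001]
contact_force: [0.8, -1.1, -0.5]
width: 0.0232
```

```bash
python3 go.py .62 .059 .30 -2.9
```

```text
t 17.45 p [ 0.4515 -0.2103  0.3061] hd -3.58 zax [-0.0189  0.0165 -0.9997] F [ 0.8 -1.1 -0.5] w 0.0232
shift cm [27.92 15.14  0.73] turn [-1.13 -0.88 -0.68]
shift in target axes cm [27.75 15.46  0.61]
```

servo_tool:
  deltas: [1.5,0.8,0,-0.5,-0.4,-0.3,2,1.1,0,-0.5,-0.4,-0.3,2,1.1,0,0,0,0,2,1.1,0,0,0,0,2,1.1,0,0,0,0,2,1.1,0,0,0,0,2,1.1,0,0,0,0,0,0,0,0,0,0]

```text
clock: 18.25
position: [0.5289, -0.0728, 0.2893]
ee_rot: [-0.013, 0.722, 0.692, -0.006]
contact_force: [-0.1, -0.7, -0.5]
width: 0.0233
```

```bash
python3 go.py .62 .059 .30 -2.9
```

```text
t 18.25 p [ 0.5289 -0.0728  0.2893] hd -2.47 zax [-0.0269  0.0113 -0.9996] F [-0.1 -0.7 -0.5] w 0.0233
shift cm [13.57  8.5  -1.17] turn [-1.57 -0.57  0.43]
shift in target axes cm [13.62  8.43 -1.07]
```

servo_tool:
  deltas: [1.5,0.9,-0.5,-0.8,-0.3,0.2,2,1.2,-0.3,-0.7,-0.3,0.2,2,1.2,-0.2,-0.2,0,0,2,1.2,-0.2,-0.2,0,0,2,1.2,-0.2,0,0,0,1.5,1,-0.2,0,0,0,0,0,0,0,0,0]

```text
clock: 18.95
position: [0.5976, 0.0343, 0.2927]
ee_rot: [-0.004, 0.723, 0.691, -0.007]
contact_force: [-0.3, -1.0, -0.3]
width: 0.0229
```

```bash
python3 go.py .62 .059 .285 -2.9
```

```text
t 18.95 p [0.5976 0.0343 0.2927] hd -2.61 zax [-0.0157 -0.0029 -0.9999] F [-0.3 -1.  -0.3] w 0.0229
shift cm [2.57 2.14 0.73] turn [-0.89  0.21  0.29]
shift in target axes cm [2.58 2.11 0.77]
```

servo_tool:
  deltas: [0.8,0.6,0,-0.5,0.1,0.2,0.8,0.7,0,-0.4,0.1,0.1,0.7,0.6,0,0,0,0,0,0,0,0,0,0,0,0,0,0,0,0]

```text
clock: 19.45
position: [0.6178, 0.0556, 0.2907]
ee_rot: [-0.0, 0.725, 0.688, -0.002]
contact_force: [-0.0, 0.4, -1.7]
width: 0.0233
```

```bash
python3 go.py .62 .059 .285 -2.9; cat > seeclip.py <<'E'
import sys; t=sys.argv[1]; sys.argv=['x']
from h import *
from fit import sel,line
from rig import manip
for n,f in [('scene','s'+t),('side','d'+t)]:
    grab(n,f); K=np.load(f"pics/{f}.npz"); s=manip.get_state()['position']; p=K['K']@(K['R']@np.array([.618,.06,s[2]-.06])+K['t']); u,v=(p[:2]/p[2]).astype(int)
    cv2.imwrite(f"pics/{f}c.png",cv2.resize(K['im'][v-60:v+60,u-60:u+60,::-1],(600,600),interpolation=cv2.INTER_CUBIC))
    W,im=cloud(f"pics/{f}.npz"); ok=np.isfinite(W[...,0])&(np.hypot(W[...,0]-.618,W[...,1]-.06)<.08)
    dark=(im.max(-1)<95)
    P=W[ok&dark]; q=P[(P[:,2]>s[2]-.07)&(P[:,2]<s[2]-.02)]
    print(f,"dark zmin",np.percentile(q[:,2],[0,1,3]).round(4))
    h=np.radians(-2.9);c=np.array([np.cos(h),np.sin(h)]);d=np.array([-np.sin(h),np.cos(h)]); o=np.array([.6186,.060])
    for z in (-.056,-.050,-.044,-.038,-.032):
        r=q[abs(q[:,2]-s[2]-z)<.003]
        if len(r)>3:print(f,"z",round(s[2]+z,4),len(r),"rel card mid: x",((r[:,:2]-o)@c*1000).mean().round(1),(np.percentile((r[:,:2]-o)@c,[2,98])*1000).round(1),"y",(np.percentile((r[:,:2]-o)@d,[2,98])*1000).round(1))
    B=W[ok&(im.min(-1)>110)]; B=B[(B[:,2]>.11)&(B[:,2]<.19)]
    if len(B)>9: r=B; print(f,"board x",((r[:,:2]-o)@c*1000).mean().round(1),"y",(np.percentile((r[:,:2]-o)@d,[1,99])*1000).round(1),"zmax",np.percentile(B[:,2],[98,100]).round(4))
E
python3 seeclip.py 20
```

```text
t 19.45 p [0.6178 0.0556 0.2907] hd -3.0 zax [-0.0027 -0.002  -1.    ] F [-0.   0.4 -1.7] w 0.0233
shift cm [0.35 0.2  0.57] turn [-0.15  0.12 -0.1 ]
shift in target axes cm [0.35 0.2  0.57]
s20 dark zmin [0.2305 0.2323 0.2339]
s20 z 0.2347 18 rel card mid: x 14.3 [-8.  18.3] y [-21.8  15.9]
s20 z 0.2407 21 rel card mid: x 9.3 [-15.8  17.6] y [-21.3  18.1]
s20 z 0.2467 30 rel card mid: x 10.3 [-14.6  16.5] y [-19.3  19.6]
s20 z 0.2527 28 rel card mid: x 7.8 [-12.1  13.2] y [-21.1  18.5]
s20 z 0.2587 20 rel card mid: x 4.0 [-11.   10.3] y [-23.2  18.8]
s20 board x 2.5 y [-49.6  49.4] zmax [0.1794 0.1795]
d20 dark zmin [0.2352 0.2357 0.2366]
d20 z 0.2347 16 rel card mid: x -14.6 [-26.2  13.1] y [-22.3  13.4]
d20 z 0.2407 38 rel card mid: x -11.9 [-26.5  11.2] y [-22.9  17.1]
d20 z 0.2467 44 rel card mid: x -13.8 [-23.8   9.2] y [-24.2  15.1]
d20 z 0.2527 34 rel card mid: x -12.8 [-20.3   7.7] y [-21.1  15.3]
d20 z 0.2587 38 rel card mid: x -12.1 [-18.8   5.8] y [-22.6  15.5]
d20 board x -1.9 y [-50.6  46.2] zmax [0.1817 0.1826]
```

View pics/s20c.png

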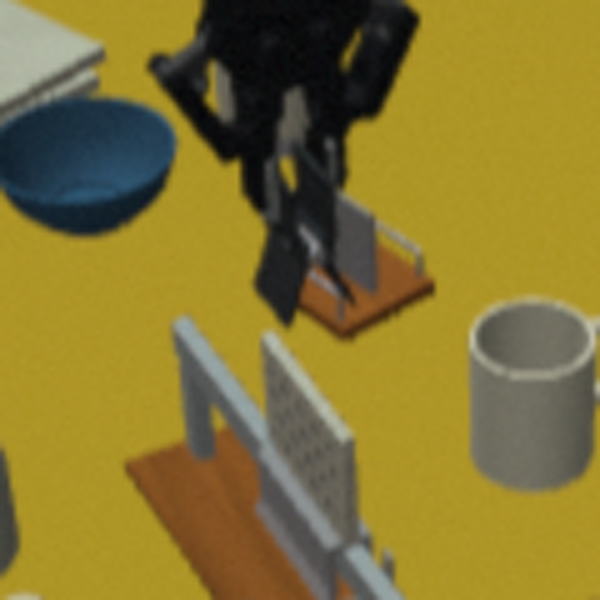

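View pics/d20c.png

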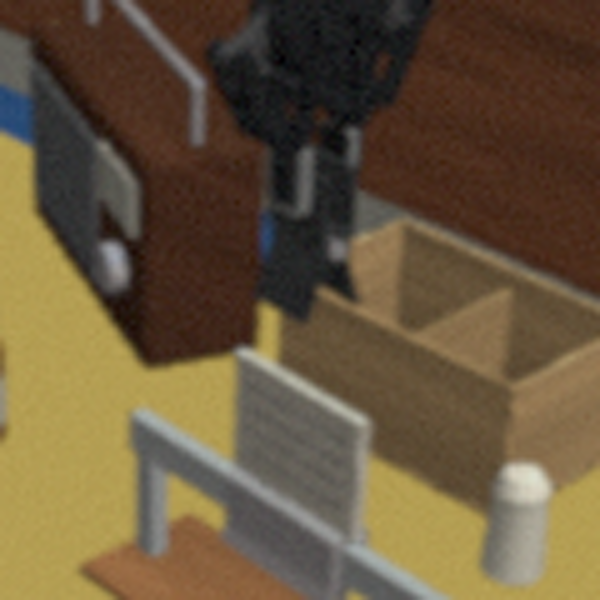

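The clip is open above the card. By camera it sits about 4 mm short in x and 1.5 mm off in y. I'll correct this and lower partway, keeping the tips above the edge.

servo_tool:
  deltas: [0.15,0.35,0.7,-0.1,0.1,-0.1,0,0,1,0,0,0,0,0,0.8,0,0,0,0,0,0.4,0,0,0,0,0,0,0,0,0]

```text
clock: 20.05
position: [0.6205, 0.056, 0.2587]
ee_rot: [-0.001, 0.725, 0.689, -0.001]
contact_force: [-0.5, 0.4, -1.5]
width: 0.0231
```

```bash
python3 go.py .6215 .057 .222 -2.9; python3 seeclip.py 21
```

```text
t 20.05 p [0.6205 0.056  0.2587] hd -2.97 zax [-2.2e-03 -4.0e-04 -1.0e+00] F [-0.5  0.4 -1.5] w 0.0231
shift cm [0.1  0.1  3.67] turn [-0.13  0.03 -0.07]
shift in target axes cm [0.1  0.09 3.67]
s21 dark zmin [0.1984 0.2007 0.2021]
s21 z 0.2029 23 rel card mid: x 18.0 [-1.7 21.9] y [-19.6  19.4]
s21 z 0.2089 21 rel card mid: x 11.7 [-14.1  20.3] y [-23.1  18. ]
s21 z 0.2149 26 rel card mid: x 12.8 [-10.8  18.1] y [-19.  19.]
s21 z 0.2209 25 rel card mid: x 10.7 [-8.7 15.4] y [-20.5  19.4]
s21 z 0.2269 20 rel card mid: x 9.7 [-6.  13.4] y [-23.2  19.8]
s21 board x 2.9 y [-46.   48.7] zmax [0.1804 0.1805]
d21 dark zmin [0.2007 0.2009 0.2027]
d21 z 0.2035 18 rel card mid: x 0.6 [-22.   17.8] y [-21.   6.]
d21 z 0.2095 40 rel card mid: x -11.8 [-22.3  15.4] y [-21.8  18.2]
d21 z 0.2155 35 rel card mid: x -10.2 [-20.5  13.5] y [-21.3  13.3]
d21 z 0.2215 34 rel card mid: x -9.4 [-18.1   9.4] y [-22.3  13.1]
d21 z 0.2275 35 rel card mid: x -10.1 [-15.4   6.7] y [-24.6  14. ]
d21 board x -2.0 y [-51.6  46.8] zmax [0.1818 0.1836]
```

View pics/s21c.png

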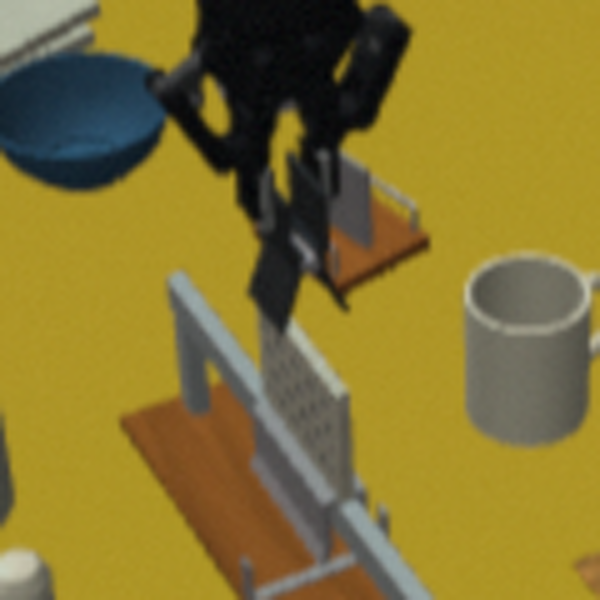

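View pics/d21c.png

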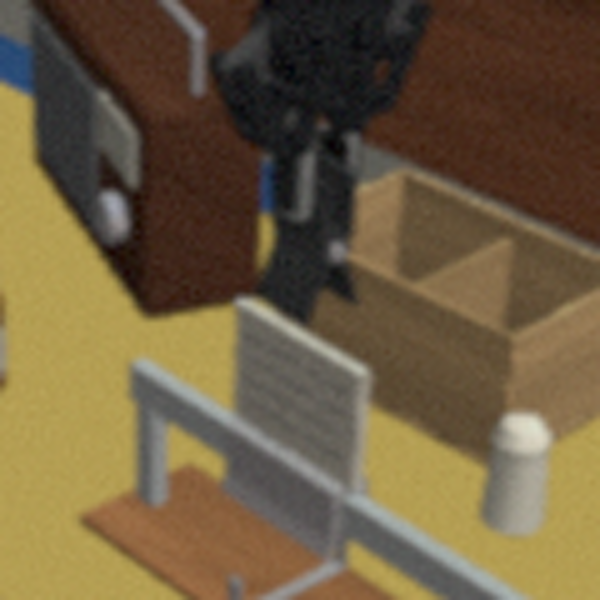

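x is now within about 1.5 mm and y within about 1 mm, with some 6 mm of clearance each side. I'll lower in stages.

servo_tool:
  deltas: [0.1,0.13,0.4,-0.1,0,0,0,0,0.5,0,0,0,0,0,0,0,0,0]

```text
clock: 20.45
position: [0.623, 0.0571, 0.2507]
ee_rot: [0.001, 0.725, 0.689, 0.001]
contact_force: [-1.1, 0.1, -1.3]
width: 0.0233
```

```bash
python3 go.py .6217 .057 .222 -2.9
```

```text
t 20.45 p [0.623  0.0571 0.2507] hd -2.96 zax [ 3.e-03 -6.e-04 -1.e+00] F [-1.1  0.1 -1.3] w 0.0233
shift cm [-0.01 -0.13  2.87] turn [ 0.17  0.02 -0.06]
shift in target axes cm [-0.01 -0.13  2.87]
```

servo_tool:
  deltas: [0,-0.13,0.5,0.1,0,0,0,0,0.7,0,0,0,0,0,0,0,0,0]

```text
clock: 20.75
position: [0.6216, 0.0572, 0.2377]
ee_rot: [0.001, 0.725, 0.689, 0.0]
contact_force: [0.1, -0.8, -1.0]
width: 0.0232
```

```bash
python3 go.py .6217 .057 .222 -2.9; python3 seeclip.py 22
```

```text
t 20.75 p [0.6216 0.0572 0.2377] hd -2.96 zax [ 1.3e-03 -4.0e-04 -1.0e+00] F [ 0.1 -0.8 -1. ] w 0.0232
shift cm [-0.02  0.01  1.57] turn [ 0.07  0.02 -0.06]
shift in target axes cm [-0.02  0.01  1.57]
s22 dark zmin [0.1687 0.1731 0.1806]
s22 z 0.1823 16 rel card mid: x 21.1 [18.2 22.9] y [-17.4  21.2]
s22 z 0.1883 23 rel card mid: x 15.0 [-13.3  21.4] y [-19.3  19.8]
s22 z 0.1943 31 rel card mid: x 13.0 [-10.4  19.9] y [-22.2  20.3]
s22 z 0.2003 21 rel card mid: x 12.1 [-7.7 16.8] y [-15.5  18.1]
s22 z 0.2063 22 rel card mid: x 9.7 [-6.  13.9] y [-21.2  19.1]
s22 board x 2.8 y [-47.3  49.9] zmax [0.1796 0.1799]
d22 dark zmin [0.1717 0.1807 0.1827]
d22 z 0.1827 23 rel card mid: x -3.8 [-20.9  17.9] y [-20.4  16.2]
d22 z 0.1887 38 rel card mid: x -10.6 [-22.2  15.8] y [-20.3  17. ]
d22 z 0.1947 34 rel card mid: x -10.4 [-19.5  12.8] y [-20.1  15. ]
d22 z 0.2007 37 rel card mid: x -8.7 [-17.8  12.3] y [-21.8  14. ]
d22 z 0.2067 29 rel card mid: x -7.6 [-15.2   8.2] y [-22.3  12.2]
d22 board x -1.9 y [-52.3  47.4] zmax [0.1807 0.1811]
```

View pics/s22c.png

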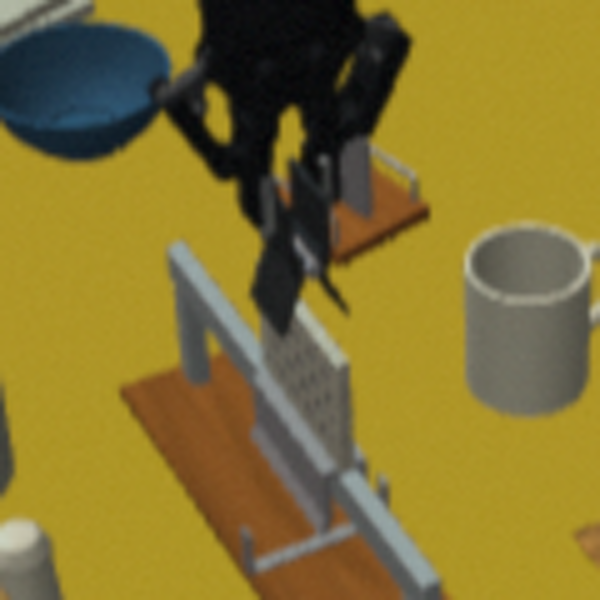

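Centred within 1 mm, so I'll go on down to about 15 mm overlap.

servo_tool:
  deltas: [0,0,0.5,0,0,0,0,0,0.5,0,0,0,0,0,0,0,0,0]

```text
clock: 21.15
position: [0.6224, 0.0571, 0.2284]
ee_rot: [0.002, 0.725, 0.689, 0.001]
contact_force: [-0.0, -0.2, -0.2]
width: 0.0231
```

```bash
python3 go.py .6217 .057 .222 -2.9
```

```text
t 21.15 p [0.6224 0.0571 0.2284] hd -2.96 zax [ 3.9e-03 -5.0e-04 -1.0e+00] F [-0.  -0.2 -0.2] w 0.0231
shift cm [-0.02 -0.08  0.63] turn [ 0.23  0.02 -0.06]
shift in target axes cm [-0.02 -0.07  0.64]
```

servo_tool:
  deltas: [0,-0.08,0.4,0.2,0,0,0,0,0.25,0,0,0,0,0,0,0,0,0,0,0,0,0,0,0]

```text
clock: 21.55
position: [0.6216, 0.0572, 0.2211]
ee_rot: [0.0, 0.725, 0.689, -0.0]
contact_force: [-0.7, 0.4, -0.2]
width: 0.0232
```

```bash
python3 go.py .6217 .057 .222 -2.9; python3 seeclip.py 23; python3 along.py s23 d23; python3 -c "
from h import *; grab('wrist','w23')"
```

```text
t 21.55 p [0.6216 0.0572 0.2211] hd -2.96 zax [-1.e-04 -3.e-04 -1.e+00] F [-0.7  0.4 -0.2] w 0.0232
shift cm [-0.02  0.01 -0.09] turn [-0.    0.02 -0.06]
shift in target axes cm [-0.02  0.01 -0.09]
s23 dark zmin [0.1526 0.1539 0.1568]
s23 z 0.1651 29 rel card mid: x 15.9 [-4.5 23.1] y [-18.6  49.8]
s23 z 0.1711 18 rel card mid: x 18.0 [ 9.6 20.8] y [-31.4  19. ]
s23 z 0.1771 29 rel card mid: x 13.0 [-10.9  19.4] y [-17.5  20.9]
s23 z 0.1831 21 rel card mid: x 10.8 [-8.7 16.5] y [-23.3  20.3]
s23 z 0.1891 22 rel card mid: x 11.0 [-6.2 14.5] y [-16.5  20.7]
s23 board x 2.9 y [-45.2  49.5] zmax [0.1805 0.1811]
d23 dark zmin [0.1515 0.1528 0.157 ]
d23 z 0.1652 25 rel card mid: x -13.5 [-21.1  -2.7] y [-38.8  28.4]
d23 z 0.1712 27 rel card mid: x -16.9 [-20.9   3. ] y [-21.6  18.2]
d23 z 0.1772 37 rel card mid: x -11.8 [-20.6  12.8] y [-21.5  18.9]
d23 z 0.1832 35 rel card mid: x -8.7 [-17.3  10.1] y [-21.   16.3]
d23 z 0.1892 36 rel card mid: x -8.7 [-15.9   9.4] y [-23.   13.8]
d23 board x -1.7 y [-52.2  47.1] zmax [0.1824 0.1829]
s23 board 295 [0.0389 0.1386] mid 0.0887 mean 0.1042 x,z
[... 209 characters left out ...]
62 mean 0.0867 x,z 0.5775 0.0254 0.0331
s23 tabB 12 [0.0806 0.0907] mid 0.0856 mean 0.0863 x,z 0.6626 0.0252 0.0357
top 122 mean [0.6274 0.0717 0.1792] mid [0.6281 0.0646] len 0.0927 thick 0.0259 yaw(axis vs +y) deg 6.07
d23 board 503 [0.0351 0.1353] mid 0.0852 mean 0.0793 x,z 0.6126 0.1425 0.175
d23 top 185 [0.0352 0.1335] mid 0.0843 mean 0.0781 x,z 0.6104 0.1799 0.19
d23 mid 212 [0.0352 0.1362] mid 0.0857 mean 0.0818 x,z 0.6135 0.1279 0.14
d23 tabF 19 [0.0801 0.0909] mid 0.0855 mean 0.0853 x,z 0.5726 0.0268 0.038
d23 tabB 8 [0.0818 0.0897] mid 0.0858 mean 0.0846 x,z 0.6567 0.0226 0.0302
top 185 mean [0.6104 0.0526 0.1799] mid [0.6102 0.0584] len 0.0984 thick 0.0313 yaw(axis vs +y) deg 1.52
```

View pics/s23c.png

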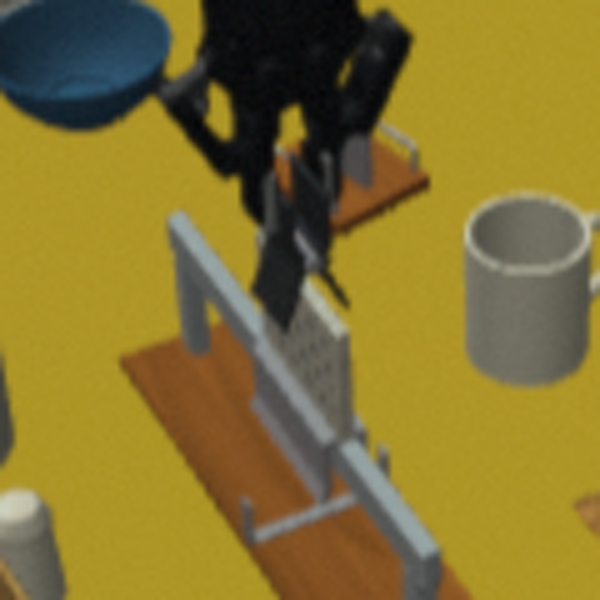

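View pics/d23c.png

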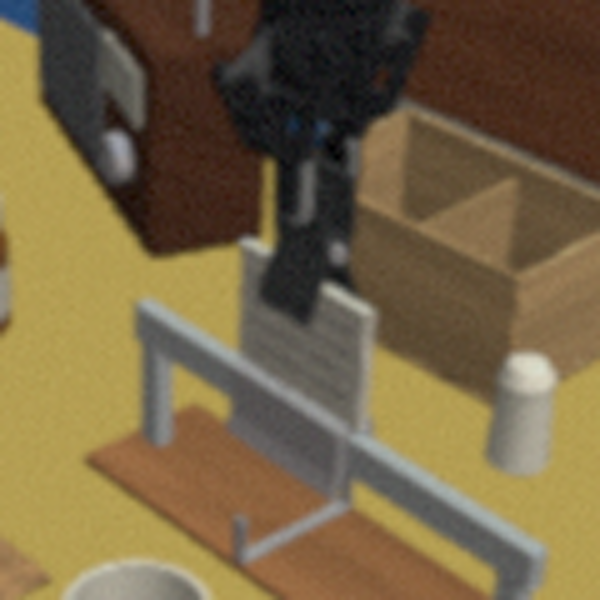

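View pics/w23.png

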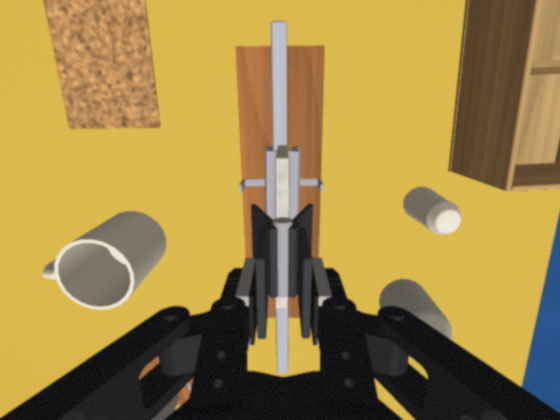

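The final views agree. The wrist image shows the jaws splayed evenly around the card edge at (281,210). The tips are about 16 mm below the edge, centred within about 1 mm, and the card hasn't moved. Handing in.

```bash
python3 go.py .6217 .057 .222 -2.9; python3 -c "
from rig import manip; print(manip.sign_off())"
```

```text
t 21.7 p [0.6217 0.0572 0.2213] hd -2.96 zax [ 2.e-04 -3.e-04 -1.e+00] F [ 0.3 -0.5 -1.2] w 0.023
shift cm [-0.02  0.01 -0.07] turn [ 0.01  0.02 -0.06]
shift in target axes cm [-0.02  0.01 -0.07]
the job is handed in; nothing more can be done
None
```

The job is handed in at 21.7 s. The card hangs by itself at the marker, and the clip is held wide open around the middle of its top edge.

- **Card:** I hooked it over the rail about 101 mm to the right of the marker, slid it to the marker and let go. It stands upright with its top at about 180 mm. Its middle is about 1 mm from the marker on average, but the two cameras disagree: about +2.5 mm in the scene view and −0.5 mm in the side view.
- **Clip:** I took it off the rack by its tails and squeezed it to the stop, with 23 mm over the tails at 22 N. The jaw tips are about 16 mm below the card's top edge, and the clip is centred to about 1 mm with several millimetres clear on each side. The pictures show no contact, and the wrist force is about 1 N, roughly the clip's own weight.
- **What went wrong:** While I carried the card over, the arm sagged and the saddle touched the bar lightly (about 14 N). I lifted and levelled it before hooking. A later 1 mm backward nudge of the card had no visible effect.
- **Other things on the table:** I touched none of them on purpose, and those in view look unmoved. I did not re-measure each one.

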